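# Stack disc springs on an arbor with alternating faces

## Robot

A 6-joint arm with a two-finger parallel gripper is mounted at the origin on a cart in front of the work surface, level with it; the furniture and walls round the work are solid. World frame = base frame: x ahead of the robot, y to its left, z up, the work surface at z = 0. Lengths are in m, angles in rad, forces in N, time in s.
With the tool pointing down it reaches from about 0.275 to 0.85 m from the base axis. Payload 5.2 kg.
Tool frame: the origin (TCP) lies between the finger pads; the fingertips stand 22 mm ahead of it and the grasp point (between the pads) lies 3 mm ahead of it (manip.nose_length is the distance from the TCP to the fingertips, in m); z points along the fingers, y is the line along which they close (so a half turn about z gives the same grasp; the last joint's range is limited). The gripper opens to 85 mm and grips with 20 to 120 N. Pads are 22 mm wide; open, the fingers measure 114 mm over their backs; the gripper's body (76 mm by 85 mm) begins 54 mm behind the grasp point. The pads swing forward as they close: fully open they stand 13 mm farther back than shut.
Start: joints at [1.1, 0.259, 1.535, -0, 1.348, -0.203], TCP at [0.146, 0.53, 0.253] pointing down, gripper open.
Joint ranges: [-3.14, 3.14], [-0.91, 2.08], [0.19, 2.58], [-1.22, 4.36], [0.22, 2.71], [-3.12, 3.12]. Speed limits (rad/s): [2.57, 2.57, 3.14, 3.14, 3.14, 3.14].

## Interface

Orientations are given as [roll, pitch, yaw] about the fixed x, y, z axes, in that order (R = Rz(yaw) Ry(pitch) Rx(roll)).
In Python, from rig import manip gives the robot as it stands.
- The arm moves only by the shell command python3 nudge.py 'ROWS' [OPENING] [FORCE]. ROWS is a JSON list of rows, 1 to 8 of them, each an object with the fields tx, ty, tz (the shift in m), rz (a turn about the tool's z in rad); a field left out counts as zero; each row shifts and turns the commanded pose from where the row before left it, along the tool's axes as they then stand; what a row does not reach is not made up. A row lasts 1/8 s, in which the tool goes at most 0.0625 m and 0.188 rad, less where a joint would pass 70% of its speed; a pose out of reach is approached as far as the arm can. OPENING is the finger opening in m, set as the command begins (- or left out keeps the last). The fingers move at their own pace and stop on an object; FORCE is the grip in N (left out, the last holds). Time passes only in rows, so rows that do not move let the fingers close. It prints the time, the measured TCP pose, the force, the opening and the grip force at its end. Input that does not fit is refused with a message, and nothing moves.
- manip.get_obs(): the state, without advancing time (a new reading comes with each control period).
- manip.grab_frame(name): name is "side" or "top"; returns a dict with "image" (400x640x3 uint8, blue, green, red), "depth" (400x640 float32, m along the optical axis (not along the pixel's ray), 0 where there is no reading), "fovy" (degrees; the focal length in pixels is half the picture's height over the tangent of half this angle, whatever the lens; pixels are square), "cx", "cy" (the principal point, pixels), "pose" (4x4, takes a point from camera to world coordinates). Camera axes: x right, y down, z forward; pixel columns grow to the right and rows downward; lengths in m; the calibration is good to about 2 mm. A picture is of the moment at which its call begins.
- manip.finish_job(): hands the job in; it is judged then, once.
The state is a dict: "clock": time; "joint_positions": joint angles; "joint_velocities": joint speeds; "joint_efforts": joint torques, N m; "position": TCP position; "orientation": TCP orientation; "force": force on the tool from outside, world axes, zero at the start; "torque": the same for the moment, N m; "gripper_width": finger opening in m; "gripper_force": force on a finger pad.
Only numpy, scipy, OpenCV 4.12 (cv2) and the standard library are available. Lean on these libraries where they do the work, as an engineer would, in place of code of your own. Each camera call takes 0.05 s, during which the arm holds its last target. There are 200 camera calls.

## Task

Put the two loose conical disc springs on the arbor, on top of the one already there, so that the three alternate: each must face the opposite way to the one under it, and lie flat on it around the mandrel. The springs all start dish side up, so the first one has to be turned over; the slotted rest holds a spring on edge while you take a new hold of it. Lower the springs into place rather than dropping them, and leave the tools and other things on the table where they are.

Things in the scene. Friction and masses are not known exactly. Their poses are not given: they have to be found in the camera images.
- spring_a: loose conical disc spring (dished steel washer), 64 mm outer and 32 mm hole diameter, 15 mm high, 0.08 to 0.17 kg. Origin on its axis at mid height. +z points out of the hollow, wide (dish) side, -z out of the narrow, domed side; at the start it lies dish up on a stand. Rim to grip: an upright band 6 mm high, 1.5 to 7.5 mm on the +z side of the origin
- spring_b: as spring_a. Its narrow end is a flat ring 32 to 40 mm in diameter, its wide end a flat ring 56 to 64 mm, the section about 5 mm thick. Stacked in alternation they add 15 mm each; the same way round they nest, about 8 mm apart
- arbor: fixed arbor: dark round foot 90 mm across, 10 mm high; seat 48 mm across, its top 60 mm above the table; upright mandrel 27 mm in diameter (2.5 mm play all round in a spring's hole) up to 107 mm, then a nose tapering to 14 mm across at 117 mm. Origin on its axis at the table, z up
- arbor_top_rim (a point): centre of the wide upper rim of the disc spring already on the arbor (part of it, dish up, 60 to 75 mm above the table): 75 mm above the table on the mandrel's axis. A turned-over spring lying there has its origin 7.5 mm above this point, the next one 22.5 mm above it
- rest: fixed slotted rest: dark base 70 x 70 mm, 8 mm high, on it a 40 mm square block and two upright aluminium plates 40 mm wide (along its x) and a slot 22 mm wide between them, open above and at both ends. Plates reach 99 mm above the table, flared lips 108 mm. Origin in the middle of the base at the table, z up, x along the slot, y across it
- rest_center (a point): where the centre of a spring is when it stands on edge in the slot on the two ledges in it, its axis along the rest's y (may lean some 5 degrees): 83.8 mm above the table, over the rest's origin. The spring's rim stands out 12 mm past the plates at each end of the slot (along x), where fingers can hold it across its diameter
- stand_a: fixed round stand: foot 76 mm across and 8 mm high, column 44 mm across with its top 65 mm above the table, and on it a centring pin 24 mm across and 6 mm high; a loose spring lies on it. Origin on its axis at the table
- stand_b: same as stand_a
- trainer_box: fixed electronics training box that stands right behind the work, 402 x 384 mm, flat grey top 102 mm above the table. Origin in the middle of its underside; its near side is 200 mm from the origin toward the robot, its sides 175 mm to left and right
- marker: white marker pen with a black cap, 126 mm long, 12 mm high; loose, not part of the work, leave it. Origin in the middle of its underside
- blue_marker: blue marker pen, 126 mm long, 12 mm high; loose, not part of the work, leave it. Origin in the middle of its underside
- pliers: flat pliers with blue handles, 181 mm long; loose, not part of the work, leave it. Origin in the middle of its underside
- air_cyl: compact air cylinder, 120 mm long, 44 mm high; loose, not part of the work, leave it. Origin in the middle of its underside
- tape: roll of black tape, 58 mm across, 19 mm high; loose, not part of the work, leave it. Origin in the middle of its underside
- screwdriver: blue-handled screwdriver, 180 mm long; loose, not part of the work, leave it. Origin in the middle of its underside

How it is judged:
By the outcome, as a careful person would: the job done as asked, in the order asked, and still so for the second after the job is handed in, with the robot touching nothing.
It also fails if it takes over 69 s, if anything falls off the work surface, if the arm or the gripper's body presses on something with over 40 N, if the wrist force passes 120 N, or if a joint passes its speed limit or range.

## Working session

There is one attempt and no reset: what is moved stays moved. The work goes in short steps, Python scripts to look and compute and a shell command to move; the robot and the scene stay as the last step left them, time stands still between calls to the robot, and variables do not carry over. Pictures are saved under pics/ and viewed, at most 10 in all, crops included, and the job is handed in when it is done.

```bash
ls; mkdir -p pics
python3 - <<'E'
from rig import manip
import cv2,numpy as np
for n in("side","top"):
    f=manip.grab_frame(n); cv2.imwrite(f"pics/{n}0.png",f["image"]); np.savez(f"pics/{n}0.npz",**f)
    print(n,f["fovy"],f["cx"],f["cy"],np.round(f["pose"],3).tolist())
print(manip.get_obs(),manip.nose_length)
E
```

```text
nudge.py
pics
rig.py
side 49.675128754991505 326.4873149361799 196.61389356306407 [[0.895, -0.136, 0.426, 0.123], [-0.447, -0.315, 0.837, -0.763], [0.021, -0.939, -0.343, 0.46], [0.0, 0.0, 0.0, 1.0]]
top 43.127731296417195 322.27001895001587 199.96233603474113 [[-0.026, -0.991, 0.134, 0.428], [-0.999, 0.029, 0.02, 0.123], [-0.023, -0.133, -0.991, 1.318], [0.0, 0.0, 0.0, 1.0]]
{'clock': 0.1, 'joint_positions': array([ 1.10020505e+00,  2.59263404e-01,  1.53595619e+00,  8.80090272e-06,
        1.34799738e+00, -2.02806125e-01]), 'joint_velocities': array([ 6.65018749e-04, -1.37131424e-04, -4.68344218e-03,  1.61793052e-05,
       -1.31038292e-03, -2.56150820e-04]), 'joint_efforts': array([ 1.28064348e-03, -4.46975183e+01, -2.91244715e+01, -3.56701439e-04,
        6.24521374e-03, -4.01040506e-05]), 'position': array([0.14530754, 0.53001416, 0.25256841]), 'orientation': array([-3.14000335e+00, -3.35572913e-04,  2.87380528e+00]), 'force': array([-0.54619959,  0.20643464, -0.13330122]), 'torque': array([ 0.01870349, -0.03807596,  0.01167779]), 'gripper_force': 0.0, 'gripper_width': 0.08590875460863286} 0.022
```
View pics/side0.png

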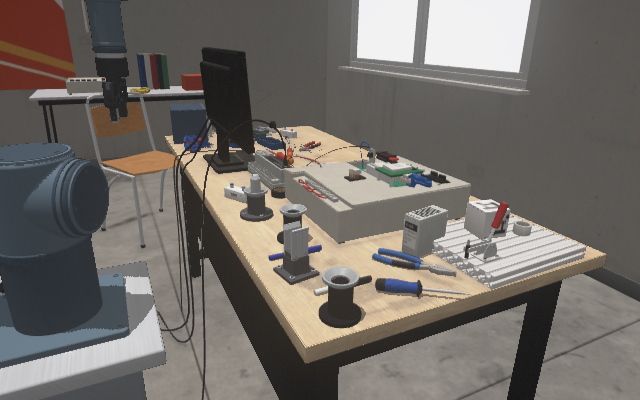

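View pics/top0.png

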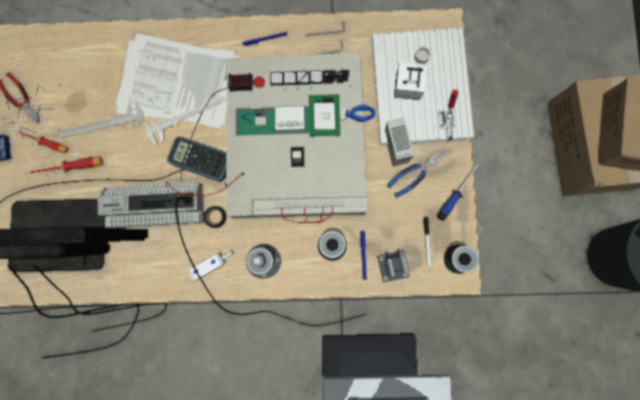

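Create h.py:
```python
import numpy as np,cv2
def load(n):return dict(np.load(f"pics/{n}.npz"))
def foc(f):return 200/np.tan(np.radians(f["fovy"])/2)
def rays(f,uv):
    uv=np.atleast_2d(uv).astype(float);F=foc(f)
    d=np.c_[(uv[:,0]-f["cx"])/F,(uv[:,1]-f["cy"])/F,np.ones(len(uv))]
    return f["pose"][:3,3],d@f["pose"][:3,:3].T
def plane(f,uv,z):
    o,d=rays(f,uv);return o+d*((z-o[2])/d[:,2])[:,None]
def cloud(f):
    v,u=np.mgrid[:400,:640];o,d=rays(f,np.c_[u.ravel(),v.ravel()])
    return (o+d*f["depth"].reshape(-1,1)).reshape(400,640,3)
def proj(f,p):
    P=f["pose"];c=(np.atleast_2d(p)-P[:3,3])@P[:3,:3];F=foc(f)
    return np.c_[c[:,0]/c[:,2]*F+f["cx"],c[:,1]/c[:,2]*F+f["cy"]]
```

Run:
```python
from h import *
f=load("top0");s=load("side0")
c=cloud(f)
for n,(u,v) in dict(arbor=(263,260),st1=(332,243),rest=(394,265),st2=(461,257)).items():
    w=c[v-22:v+23,u-22:u+23].reshape(-1,3); z=w[:,2]
    m=(z>.04)&(z<.14)
    print(n,np.round(w[m].mean(0),4),m.sum(),np.histogram(z,bins=np.arange(-.02,.14,.01))[0], np.round(w[m].min(0),3),np.round(w[m].max(0),3))
print(np.round(c[200:400:20,300,2],3), (f["depth"]==0).mean())
a=cv2.resize(f["image"][220:290,235:485],None,fx=3.2,fy=3.2,interpolation=cv2.INTER_CUBIC)
b=cv2.resize(s["image"][165:330,225:385],None,fx=2.2,fy=2.2,interpolation=cv2.INTER_CUBIC)
o=np.zeros((a.shape[0]+b.shape[0],800,3),np.uint8);o[:a.shape[0],:a.shape[1]]=a;o[a.shape[0]:,:b.shape[1]]=b
cv2.imwrite("pics/c1.png",o);print(a.shape,b.shape)
```

```text
arbor [0.451  0.3044 0.0797] 539 [  0 569 707 195   0   0   0  14 129 278   7   6  32  71   2] [0.42  0.274 0.056] [0.483 0.337 0.121]
st1 [0.4893 0.1281 0.0763] 562 [  0 760 668  25   0   0   0   0 118 334  85   0   3  14   8] [0.456 0.095 0.061] [0.54  0.177 0.125]
rest [ 0.4299 -0.0285  0.074 ] 304 [  0 773 814 100   8  22  90  49  20  11  11  21  91  11   0] [ 0.408 -0.049  0.04 ] [ 0.452 -0.006  0.114]
st2 [ 0.4429 -0.1952  0.0743] 562 [  0 590 593  51   4   0   0   4 112 380  66   0   0   0   0] [ 0.412 -0.226  0.058] [ 0.475 -0.162  0.085]
[ 0.092  0.005  0.001  0.001  0.003 -0.744 -0.756 -0.745 -0.754 -0.75 ] 0.00393359375
(224, 800, 3) (363, 352, 3)
```

View pics/c1.png

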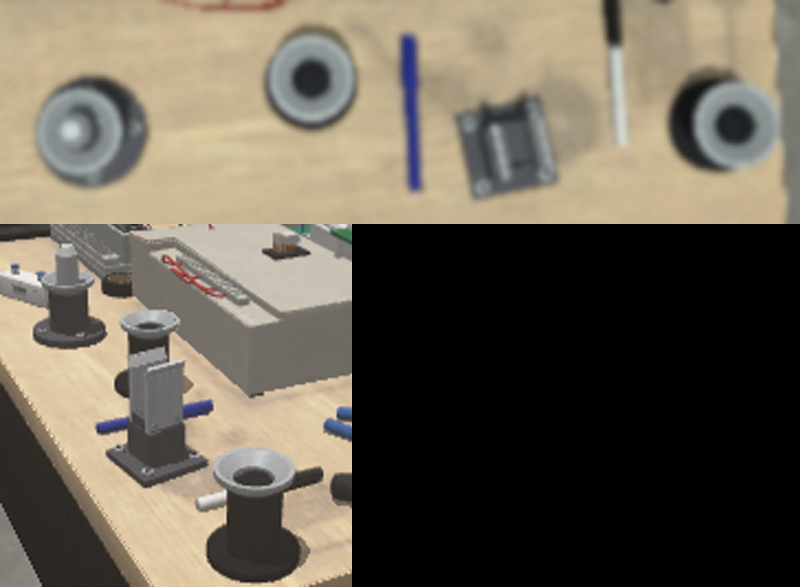

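```bash
cat > m.py <<'E'
from h import *
from scipy.optimize import least_squares
f=load("top0");s=load("side0")
def mask(im,lo,hi=256,ms=60):
    h=cv2.cvtColor(im,cv2.COLOR_BGR2HSV);return ((h[...,1]<ms)&(h[...,2]>=lo)&(h[...,2]<hi)).astype(np.uint8)
def blob(m,win):
    u0,v0,u1,v1=win;k=np.zeros_like(m);k[v0:v1,u0:u1]=m[v0:v1,u0:u1]
    c,_=cv2.findContours(k,cv2.RETR_EXTERNAL,cv2.CHAIN_APPROX_NONE);return max(c,key=cv2.contourArea)[:,0,:].astype(float)
def circ(p):
    r=least_squares(lambda q:np.hypot(p[:,0]-q[0],p[:,1]-q[1])-q[2],[*p.mean(0)[:2],.032],loss="soft_l1",f_scale=.001);return r.x,np.abs(r.fun).mean()
if __name__=="__main__":
    F=dict(arbor=(263,260,.075,(247,182,282,205)),st1=(332,243,.080,(278,200,312,224)),st2=(461,257,.080,(315,260,365,295)))
    for n,(u,v,z,win) in F.items():
        for lo in(95,115):
            c=blob(mask(f["image"],lo),(u-20,v-20,u+21,v+21))
            print(n,"top",np.round(circ(plane(f,c,z)[:,:2]),4) if 0 else [np.round(x,4) for x in circ(plane(f,c,z)[:,:2])],len(c))
        for lo in(95,115):
            c=blob(mask(s["image"],lo),win)
            e=cv2.fitEllipse(c.astype(np.float32)[c[:,1]<=np.median(c[:,1])+100])
            print(n,"side",[np.round(x,4) for x in circ(plane(s,c,z)[:,:2])],np.round(e[0],1),np.round(e[1],1),len(c))
E
python3 m.py
```

```text
arbor top [array([0.4488, 0.2987, 0.0417]), np.float64(0.0036)] 183
arbor top [array([0.4453, 0.3012, 0.0393]), np.float64(0.0044)] 132
arbor side [array([0.47  , 0.3172, 0.0489]), np.float64(0.0082)] [260.7 187.3] [12.1 36.2] 85
arbor side [array([0.4521, 0.3096, 0.0326]), np.float64(0.0068)] [256.3 188.2] [10.7 19.9] 82
st1 top [array([0.4863, 0.127 , 0.0346]), np.float64(0.0009)] 86
st1 top [array([0.4875, 0.1271, 0.0337]), np.float64(0.0009)] 86
st1 side [array([0.5025, 0.1267, 0.0489]), np.float64(0.0069)] [298.6 208.1] [17.5 35.9] 90
st1 side [array([0.5014, 0.1318, 0.0449]), np.float64(0.0078)] [298.4 207.9] [17.6 34.7] 94
st2 top [array([ 0.4434, -0.1999,  0.038 ]), np.float64(0.0055)] 144
st2 top [array([ 0.4435, -0.2002,  0.0375]), np.float64(0.0056)] 142
st2 side [array([ 0.4336, -0.1967,  0.0371]), np.float64(0.0058)] [334.8 278.3] [24.9 46.5] 156
st2 side [array([ 0.4349, -0.1959,  0.0357]), np.float64(0.0072)] [336.  278.1] [23.4 43.9] 154
```

Run:
```python
from m import *
for nm,fr,W in(("top",f,dict(arbor=(242,240,284,282),st1=(312,224,352,263),st2=(441,237,479,277))),("side",s,dict(arbor=(243,175,284,206),st1=(276,200,312,226),st2=(318,260,364,296)))):
    im=fr["image"].astype(int)
    for n,w in W.items():
        for lo in(100,120):
            m=((im[...,0]-im[...,2]>-6)&(im[...,1]>lo)).astype(np.uint8)
            c=blob(m,w); z=.075 if n=="arbor" else .08
            h=cv2.convexHull(c.astype(np.float32))[:,0]
            e=cv2.fitEllipse(c.astype(np.float32))
            q,r=circ(plane(fr,c,z)[:,:2])
            print(nm,n,lo,np.round(q,4),round(r,4),"ell",np.round(e[0],1),np.round(e[1],1),"box",c.min(0),c.max(0))
c=cloud(f)
# depth masks
for n,(u,v) in dict(arbor=(263,260),st1=(332,243),st2=(461,257)).items():
    w=c[v-20:v+20,u-20:u+20].reshape(-1,3); w=w[(w[:,2]>.06)&(w[:,2]<.088)]
    w=w[np.hypot(*(w[:,:2]-np.median(w[:,:2],0)).T)<.045]
    h=cv2.minEnclosingCircle(w[:,:2].astype(np.float32)*1000); d=np.hypot(*(w[:,:2]-np.array(h[0])/1000).T)
    print(n,"depth circle",np.round(h[0],1),round(h[1],1),"mean",np.round(w.mean(0)*1000,1),"rim z",np.median(w[d>.026][:,2]).round(4))
w=c[:,:,:]; 
v0,u0=265,394
for zlo,zhi in((.085,.13),(.045,.13)):
    ww=c[v0-25:v0+25,u0-25:u0+25].reshape(-1,3); ww=ww[(ww[:,2]>zlo)&(ww[:,2]<zhi)]
    print("rest",zlo,cv2.minAreaRect(ww[:,:2].astype(np.float32)*1000),ww.mean(0).round(4),len(ww), np.percentile(ww[:,2],[50,90]))
# base dark
im=f["image"].astype(int);g=(im.max(2)<95).astype(np.uint8)
cc=blob(g,(372,243,418,290));print("base",cv2.minAreaRect((plane(f,cc,.008)[:,:2]*1000).astype(np.float32)))
g=((im[...,0]-im[...,2]>-12)).astype(np.uint8)
cc=blob(g,(372,243,418,290));print("base2",cv2.minAreaRect((plane(f,cc,.008)[:,:2]*1000).astype(np.float32)))
# box near edge
b=c[200:232:1,330];print("box edge",[(round(x,3),round(z,3)) for x,y,z in b[::2]])
```

```text
top arbor 100 [0.4485 0.3049 0.033 ] 0.0016 ell [259.7 261.5] [25.6 29.4] box [247. 247.] [273. 277.]
top arbor 120 [0.4492 0.3056 0.0318] 0.0011 ell [259.4 261.3] [25.1 27.9] box [247. 248.] [272. 277.]
top st1 100 [0.485  0.127  0.0319] 0.0006 ell [332.  244.3] [26.2 26.3] box [319. 231.] [345. 257.]
top st1 120 [0.4856 0.127  0.0315] 0.0005 ell [331.9 244.1] [25.8 26. ] box [319. 231.] [345. 257.]
top st2 100 [ 0.4422 -0.1921  0.0308] 0.0009 ell [464.6 258.5] [25.3 26.3] box [452. 245.] [478. 272.]
top st2 120 [ 0.442  -0.1926  0.0303] 0.0007 ell [464.8 258.6] [24.8 25.9] box [452. 246.] [478. 271.]
side arbor 100 [0.6759 0.274  0.2379] 0.0152 ell [254.7 185.7] [19.3 22.3] box [243. 175.] [266. 194.]
side arbor 120 [0.4479 0.3044 0.0277] 0.0029 ell [254.5 189.8] [ 6.5 22.4] box [243. 186.] [266. 193.]
side st1 100 [0.4833 0.1227 0.0317] 0.0017 ell [292.4 209. ] [10.1 26. ] box [280. 204.] [305. 214.]
side st1 120 [0.4848 0.1256 0.0291] 0.0042 ell [292.6 208.5] [ 9.1 24.4] box [280. 204.] [305. 213.]
side st2 100 [ 0.4392 -0.1972  0.0314] 0.0008 ell [339.7 276.5] [19.2 36.5] box [3
[... 857 characters left out ...]
1669922, 67.4078598022461), 10.305676460266113)
box edge [(np.float64(0.591), np.float64(0.101)), (np.float64(0.587), np.float64(0.099)), (np.float64(0.582), np.float64(0.097)), (np.float64(0.577), np.float64(0.095)), (np.float64(0.573), np.float64(0.09)), (np.float64(0.568), np.float64(0.09)), (np.float64(0.564), np.float64(0.086)), (np.float64(0.564), np.float64(0.039)), (np.float64(0.552), np.float64(0.107)), (np.float64(0.557), np.float64(0.002)), (np.float64(0.552), np.float64(-0.002)), (np.float64(0.547), np.float64(0.002)), (np.float64(0.542), np.float64(-0.004)), (np.float64(0.536), np.float64(-0.001)), (np.float64(0.531), np.float64(-0.004)), (np.float64(0.526), np.float64(-0.003))]
```

```bash
python3 nudge.py '[{"tx": -0.035, "ty": -0.045}, {"tx": -0.035, "ty": -0.045}, {"tx": -0.035, "ty": -0.045}, {"tx": -0.035, "ty": -0.045}, {"tx": -0.035, "ty": -0.045}, {"tx": -0.035, "ty": -0.045}, {"tx": -0.035, "ty": -0.045}, {"tx": -0.035, "ty": -0.045}]' 0.085 20
python3 nudge.py '[{"tx": -0.035, "ty": -0.045}, {"tx": -0.035, "ty": -0.045}, {"tx": -0.035, "ty": -0.045}, {"tx": -0.035, "ty": -0.045}, {"tx": -0.035, "ty": -0.045}, {"rz": 0.18}, {"rz": 0.18}]'
python3 nudge.py '[{"rz": 0.18}, {"rz": 0.18}, {"rz": 0.18}, {"rz": 0.18}, {"rz": 0.04}]'
```

```text
clock: 1.1
position: [0.3205, 0.1075, 0.2533]
orientation: [3.141, 0.001, 2.874]
force: [1.3, 0.1, -0.1]
gripper_width: 0.0849
gripper_force: 0.0
clock: 1.98
position: [0.4293, -0.1549, 0.2525]
orientation: [-3.142, -0.002, 2.506]
force: [-0.2, 0.9, 0.1]
gripper_width: 0.0852
gripper_force: 0.0
clock: 2.6
position: [0.4292, -0.154, 0.253]
orientation: [-3.141, -0.001, 1.751]
force: [0.3, -1.0, 0.6]
gripper_width: 0.0851
gripper_force: 0.0
```

```bash
cat > to.py <<'E'
import sys
from rig import manip
import numpy as np
from scipy.spatial.transform import Rotation as R
o=manip.get_obs();t=np.array([float(a) for a in sys.argv[1:4]])
r=R.from_euler("xyz",o["orientation"])
print("go",r.inv().apply(t-o["position"]).round(4),"yaw",o["orientation"][2].round(3),"pos",o["position"].round(4),"F",o["force"].round(1),"w",round(o["gripper_width"],4),"gf",round(o["gripper_force"],1),"j6",o["joint_positions"][5].round(2))
E
python3 to.py 0.4425 -0.194 0.075
```

```text
go [-0.0419  0.006   0.1779] yaw 1.751 pos [ 0.4292 -0.154   0.253 ] F [ 0.3 -1.   0.6] w 0.0851 gf 0.0 j6 -0.77
```

```bash
python3 nudge.py '[{"tx": -0.042, "ty": 0.006, "tz": 0.04}, {"tz": 0.05}, {"tz": 0.04}, {"tz": 0.025}, {"tz": 0.02}, {"tz": 0.003}, {}]'
python3 nudge.py '[{}, {}, {}, {}, {}, {}]' 0.05 25
python3 to.py 0.4425 -0.194 0.075
python3 - <<'E'
from rig import manip
import cv2,numpy as np
f=manip.grab_frame("side");np.savez("pics/side1.npz",**f)
cv2.imwrite("pics/side1.png",cv2.resize(f["image"][190:330,250:410],None,fx=4,fy=4,interpolation=cv2.INTER_CUBIC))
E
```

```text
clock: 3.48
position: [0.4432, -0.1944, 0.0755]
orientation: [-3.142, -0.0, 1.754]
force: [1.0, 0.0, 0.2]
gripper_width: 0.0851
gripper_force: 0.0
clock: 4.22
position: [0.4434, -0.1947, 0.0767]
orientation: [3.141, 0.002, 1.754]
force: [-1.8, 0.6, 5.9]
gripper_width: 0.0633
gripper_force: 26.0
go [ 0.0009 -0.0007  0.0017] yaw 1.754 pos [ 0.4434 -0.1947  0.0767] F [-1.8  0.6  5.9] w 0.0633 gf 26.0 j6 -0.83
```

View pics/side1.png

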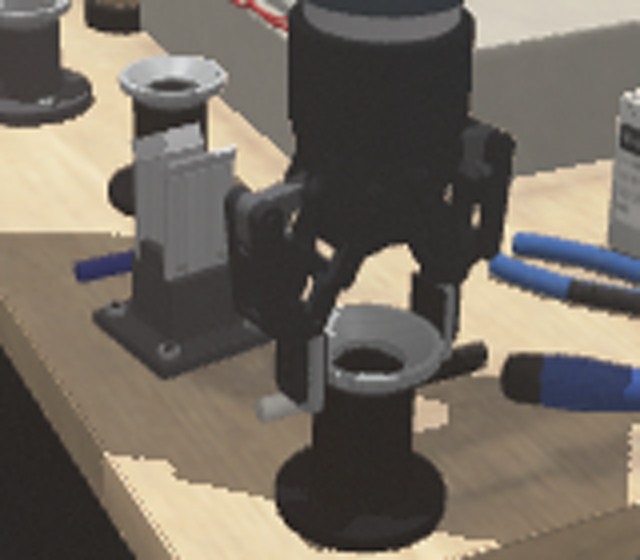

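```bash
python3 nudge.py '[{"tz": -0.02}, {"tz": -0.04}, {"tz": -0.03}, {}]' - 20
python3 to.py 0.438 -0.0723 0.128
```

```text
clock: 4.78
position: [0.4445, -0.1954, 0.1681]
orientation: [3.137, 0.005, 1.754]
force: [0.0, 0.9, -1.6]
gripper_width: 0.0631
gripper_force: 25.7
go [0.1224 0.0158 0.0396] yaw 1.754 pos [ 0.4445 -0.1954  0.1681] F [ 0.   0.9 -1.6] w 0.0631 gf 25.7 j6 -0.83
```

```bash
python3 nudge.py '[{"tx": 0.04, "ty": 0.005}, {"tx": 0.04, "ty": 0.005}, {"tx": 0.03, "ty": 0.005}, {"tx": 0.013, "ty": 0.001, "tz": 0.02}, {"tz": 0.018}, {}]' 0.05 20
python3 to.py 0.438 -0.0723 0.09
python3 - <<'E'
from rig import manip
import cv2,numpy as np
f=manip.grab_frame("side");np.savez("pics/side2.npz",**f)
cv2.imwrite("pics/side2.png",cv2.resize(f["image"][170:310,230:390],None,fx=4,fy=4,interpolation=cv2.INTER_CUBIC))
E
```

```text
clock: 5.52
position: [0.4347, -0.0695, 0.1254]
orientation: [-3.138, -0.003, 1.754]
force: [-0.7, 1.0, -1.3]
gripper_width: 0.0636
gripper_force: 25.7
go [-0.0034  0.0029  0.0354] yaw 1.754 pos [ 0.4347 -0.0695  0.1254] F [-0.7  1.  -1.3] w 0.0636 gf 25.7 j6 -0.6
```

View pics/side2.png

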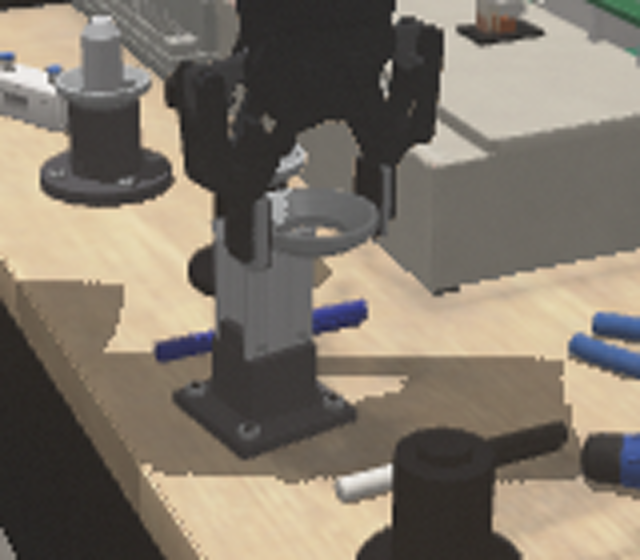

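```bash
python3 nudge.py '[{"tx": -0.004, "ty": 0.003}, {"tz": 0.008}, {"tz": 0.008}, {"tz": 0.008}, {"tz": 0.006}, {"tz": 0.005}, {}]'
python3 to.py 0.4356 -0.0585 0.09
```

```text
clock: 6.45
position: [0.4401, -0.0741, 0.092]
orientation: [-3.141, 0.0, 1.754]
force: [0.7, -3.2, -1.2]
gripper_width: 0.0637
gripper_force: 25.6
go [ 0.0162 -0.0016  0.002 ] yaw 1.754 pos [ 0.4401 -0.0741  0.092 ] F [ 0.7 -3.2 -1.2] w 0.0637 gf 25.6 j6 -0.6
```

```bash
python3 nudge.py '[{"tx": 0.004, "ty": -0.001, "tz": 0.002}, {"tx": 0.004, "ty": -0.001, "tz": 0.001}, {"tx": 0.004, "tz": 0.001}, {"tx": 0.003}, {"tx": 0.002}, {}]'
python3 to.py 0.4356 -0.0585 0.09
python3 - <<'E'
from rig import manip
import cv2,numpy as np
a=[]
for n,w in(("side",(170,310,230,390)),("top",(225,305,350,440))):
    f=manip.grab_frame(n);np.savez(f"pics/{n}3.npz",**f)
    a.append(cv2.resize(f["image"][w[0]:w[1],w[2]:w[3]],(int(400*(w[3]-w[2])/(w[1]-w[0])) if n=="side" else 340,400),interpolation=cv2.INTER_CUBIC))
cv2.imwrite("pics/c3.png",np.hstack(a))
E
```

```text
clock: 7.2
position: [0.4363, -0.0606, 0.0877]
orientation: [3.14, 0.006, 1.755]
force: [5.6, -17.1, -18.3]
gripper_width: 0.0631
gripper_force: 27.5
go [ 0.0022 -0.0003 -0.0023] yaw 1.755 pos [ 0.4363 -0.0606  0.0877] F [  5.6 -17.1 -18.3] w 0.0631 gf 27.5 j6 -0.57
```

View pics/c3.png

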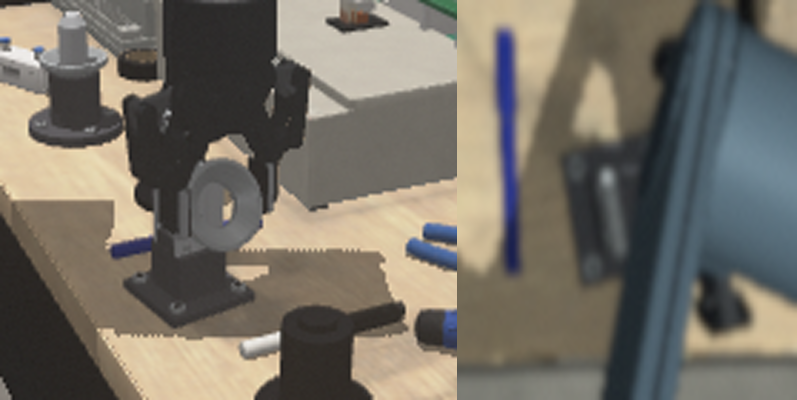

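```bash
python3 nudge.py '[{"tx": -0.008}, {"tx": -0.002, "tz": -0.02}, {"tz": -0.03}, {"tz": -0.025}, {}]'
python3 to.py 0.4309 -0.0329 0.130
python3 - <<'E'
from rig import manip
from h import *
f=manip.grab_frame("side");np.savez("pics/side4.npz",**f)
c=cloud(f);o=manip.get_obs();p=o["position"]
ex=np.array([.984,.179]);ey=np.array([-.179,.984])
d=c[...,:2]-p[:2];X=d@ex;Y=d@ey;Z=c[...,2]-p[2]
m=(abs(X)<.029)&(abs(Y)<.03)&(abs(Z)<.04)
P=np.c_[X[m],Y[m],Z[m]]*1000
print(m.sum(),P.min(0).round(),P.max(0).round())
# rim points: nearest to camera (wide ring) radius 27-33
r=np.hypot(P[:,0],P[:,2]);q=P[(r>26)&(r<33)&(P[:,1]<8)]
A=np.c_[q[:,0],q[:,2],np.ones(len(q))];s=np.linalg.lstsq(A,q[:,1],rcond=None)[0];print(len(q),s,"tilt deg about x",np.degrees(np.arctan(s[1])),np.std(A@s-q[:,1]))
E
```

```text
clock: 7.92
position: [0.4376, -0.0673, 0.1647]
orientation: [3.139, 0.001, 1.754]
force: [-0.0, -0.1, -1.9]
gripper_width: 0.0628
gripper_force: 28.4
go [ 0.0351 -0.0004  0.0347] yaw 1.754 pos [ 0.4376 -0.0673  0.1647] F [-0.  -0.1 -1.9] w 0.0628 gf 28.4 j6 -0.59
563 [-29. -23. -28.] [29. 15. 40.]
150 [ 0.06257043  0.50591691 -5.53553231] tilt deg about x 26.835619893447713 2.2982599119958
```

```bash
python3 nudge.py '[{"tx": 0.025}, {"tx": 0.023}, {"tz": 0.015}, {"tz": 0.015}, {"tz": 0.005}, {}]'
python3 to.py 0.4286 -0.0201 0.1285
python3 - <<'E'
from rig import manip
import cv2
f=manip.grab_frame("side")
cv2.imwrite("pics/side5.png",cv2.resize(f["image"][160:290,230:380],None,fx=5,fy=4.5,interpolation=cv2.INTER_CUBIC))
E
```

```text
clock: 8.72
position: [0.4267, -0.0194, 0.1273]
orientation: [-3.138, -0.002, 1.754]
force: [-0.9, 2.5, 0.5]
gripper_width: 0.063
gripper_force: 28.5
go [-0.0011  0.0018 -0.0012] yaw 1.754 pos [ 0.4267 -0.0194  0.1273] F [-0.9  2.5  0.5] w 0.063 gf 28.5 j6 -0.49
```

View pics/side5.png

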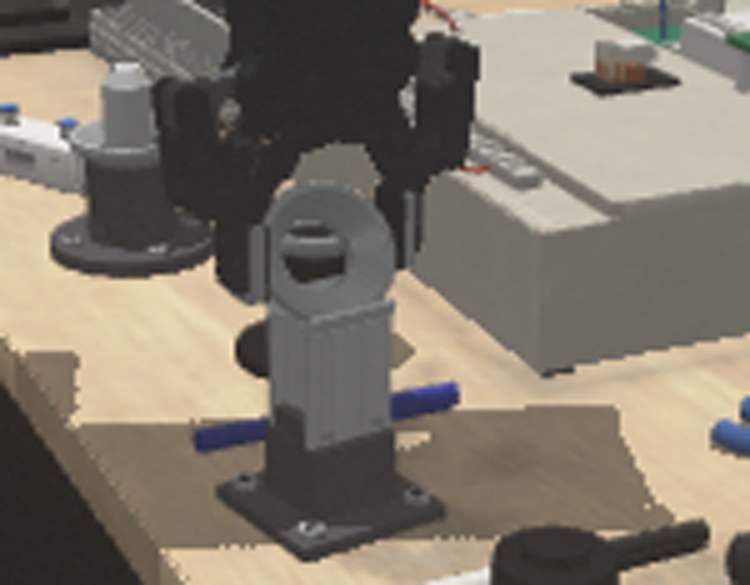

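```bash
python3 nudge.py '[{"tx": -0.006, "ty": 0.001, "tz": -0.001}, {"tx": -0.006, "ty": 0.001, "tz": -0.001}, {"tx": -0.006}, {"tx": -0.006, "tz": 0.001}, {"tx": -0.006, "tz": 0.001}, {"tx": -0.004, "tz": 0.003}, {}]'
cat > tilt.py <<'E'
from rig import manip
from h import *
import sys
f=manip.grab_frame("side");np.savez("pics/sidet.npz",**f)
c=cloud(f);o=manip.get_obs();p=o["position"]
ex=np.array([.984,.179]);ey=np.array([-.179,.984]);d0=p[:2]-np.array([.430,-.028])
print("rest xy",(d0@ex).round(4),(d0@ey).round(4),"z",p[2].round(4),"F",o["force"].round(1),"w",o["gripper_width"])
d=c[...,:2]-p[:2];X=d@ex;Y=d@ey;Z=c[...,2]-p[2]
m=(abs(X)<.024)&(abs(Y)<.036)&(abs(Z)<.036)
for a in range(-34,35,4):
    k=m&(abs(Z*1000-a)<2);
    if k.sum(): print(a,k.sum(),"Y",np.percentile(Y[k]*1000,[2,25,50,75,98]).round(),end=" | ")
E
python3 tilt.py
```

```text
clock: 9.65
position: [0.4368, -0.0539, 0.1253]
orientation: [3.141, 0.001, 1.753]
force: [0.6, 1.9, 2.9]
gripper_width: 0.0629
gripper_force: 28.2
rest xy 0.002 -0.0265 z 0.1255 F [-0.2  1.   2.1] w 0.06326835159777067
-34 27 Y [10. 11. 12. 13. 24.] | -30 31 Y [10. 11. 11. 12. 13.] | -26 26 Y [10. 10. 11. 12. 13.] | -22 22 Y [ 9.  9.  9. 10. 19.] | -18 46 Y [ 6.  8. 10. 16. 18.] | -14 30 Y [11. 14. 15. 17. 19.] | -10 20 Y [ 9. 13. 15. 16. 17.] | -6 15 Y [ 8. 10. 12. 14. 15.] | -2 5 Y [6. 7. 8. 9. 9.] | 2 2 Y [3. 4. 4. 5. 5.] | 6 5 Y [-15. -12.  -5.  -3.  -1.] | 10 12 Y [-19. -16.  -7.  -2.   4.] | 14 28 Y [-23. -20. -18. -11.  -2.] | 18 54 Y [-26. -24. -20. -14.  -6.] | 22 47 Y [-24. -22. -19. -14.  -8.] |
```

```bash
python3 nudge.py '[{"tx": -0.003, "tz": 0.003}, {"tx": -0.003, "tz": 0.004}, {"tx": -0.002, "tz": 0.004}, {"tx": -0.001, "tz": 0.003}, {}]'; python3 tilt.py
```

```text
clock: 10.32
position: [0.4382, -0.0624, 0.1112]
orientation: [3.141, 0.001, 1.754]
force: [2.6, -0.6, 2.7]
gripper_width: 0.0634
gripper_force: 29.3
rest xy 0.0019 -0.0354 z 0.1113 F [ 2.8 -0.2  2.4] w 0.06304726776327851
-34 25 Y [19. 20. 20. 21. 23.] | -30 22 Y [18. 19. 20. 21. 23.] | -26 9 Y [18. 20. 20. 20. 21.] | -22 2 Y [20. 20. 20. 21. 21.] | -6 11 Y [-29. -28. -25. -22.  20.] | -2 44 Y [-32. -30. -27. -20.  23.] | 2 77 Y [-31. -28. -26. -22.  23.] | 6 93 Y [-27. -23. -17.  -3.  19.] | 10 121 Y [-23. -17. -10.   7.  19.] | 14 18 Y [-9.  8. 13. 15. 18.] |
```

```bash
python3 nudge.py '[{"tz": -0.01}, {"tz": -0.03}, {"tz": -0.03}, {}]'; python3 to.py 0.450 0.305 0.18
cat > fit.py <<'E'
from rig import manip
from h import *
f=manip.grab_frame("side");c=cloud(f);o=manip.get_obs();p=o["position"]
y=o["orientation"][2];tx=np.array([np.cos(y),np.sin(y)]);ty=np.array([np.sin(y),-np.cos(y)])
d=(c[...,:2]-p[:2]);X=d@tx*1000;Y=d@ty*1000;Z=(c[...,2]-p[2])*1000
m=(abs(X)<36)&(abs(Y)<25)&(abs(Z)<20)
P=np.c_[X[m],Y[m],Z[m]]
print(len(P),"X range",np.percentile(P[:,0],[1,99]).round(1),"Z",np.percentile(P[:,2],[1,50,99]).round(1))
r=np.hypot(P[:,0],P[:,1]);q=P[(r>15.5)&(r<21)&(P[:,2]>3)]
A=np.c_[q[:,0],q[:,1],np.ones(len(q))];s=np.linalg.lstsq(A,q[:,2],rcond=None)[0]
print(len(q),"plane",s.round(3),"deg",np.degrees(np.arctan(s[:2])).round(1),"std",np.std(A@s-q[:,2]).round(2))
# pattern along tool x
for a in range(-36,37,6):
    k=(abs(P[:,0]-a)<3)&(abs(P[:,1])<12)
    if k.sum()>2: print(a,k.sum(),np.percentile(P[k,2],[10,50,90]).round(1),end=" | ")
cv2.imwrite("pics/fit.png",f["image"])
E
python3 fit.py
```

```text
clock: 10.88
position: [0.4385, -0.0625, 0.1833]
orientation: [3.139, 0.002, 1.754]
force: [0.7, 0.2, -2.6]
gripper_width: 0.063
gripper_force: 29.0
go [0.3592 0.0783 0.0027] yaw 1.754 pos [ 0.4385 -0.0625  0.1833] F [ 0.7  0.2 -2.6] w 0.063 gf 29.0 j6 -0.58
356 X range [-32.1  23.4] Z [-1.4  8.3 14. ]
109 plane [-9.4000e-02  1.1000e-02  1.1105e+01] deg [-5.4  0.6] std 1.98
-30 58 [0.5 4.6 8.1] | -24 33 [ 6.4  9.2 11.6] | -18 33 [ 9.5 12.2 13.8] | 12 9 [ 7.4  9.2 12.5] | 18 26 [ 6.  10.  12.4] | 24 4 [0.1 0.3 8.4] |
```

```bash
python3 nudge.py '[{"tx": 0.03, "ty": 0.007}, {"tx": 0.045, "ty": 0.01}, {"tx": 0.045, "ty": 0.01}, {"tx": 0.045, "ty": 0.01}, {"tx": 0.045, "ty": 0.01}, {"tx": 0.045, "ty": 0.01}, {"tx": 0.045, "ty": 0.01}, {"tx": 0.03, "ty": 0.006}]'
python3 nudge.py '[{"tx": 0.025, "ty": 0.005}, {"tx": 0.005, "ty": 0.001}, {}, {}]'; python3 to.py 0.450 0.305 0.13;python3 fit.py
python3 - <<'E'
import cv2
i=cv2.imread("pics/fit.png");cv2.imwrite("pics/v6.png",cv2.resize(i[120:230,200:320],None,fx=5,fy=5,interpolation=cv2.INTER_CUBIC))
E
```

```text
clock: 11.92
position: [0.4481, 0.2772, 0.1795]
orientation: [-3.138, 0.001, 1.755]
force: [0.1, -0.3, -1.2]
gripper_width: 0.0632
gripper_force: 29.0
clock: 12.42
position: [0.4498, 0.3053, 0.1808]
orientation: [-3.14, 0.001, 1.753]
force: [-0.3, 0.3, -1.2]
gripper_width: 0.0629
gripper_force: 29.0
go [-0.0003  0.0002  0.0508] yaw 1.753 pos [0.4498 0.3053 0.1808] F [-0.3  0.3 -1.2] w 0.0629 gf 29.0 j6 0.21
171 X range [-32.6  18.4] Z [-1.7  7.3 12.6]
56 plane [-7.0000e-02  6.0000e-03  1.0249e+01] deg [-4.   0.3] std 1.62
-30 29 [-1.   2.5  6.2] | -24 20 [ 6.1  8.7 10.9] | -18 12 [10.3 11.5 12.6] | 12 7 [ 7.   9.1 10.8] | 18 11 [ 7.1  9.1 11.7] |
```

View pics/v6.png

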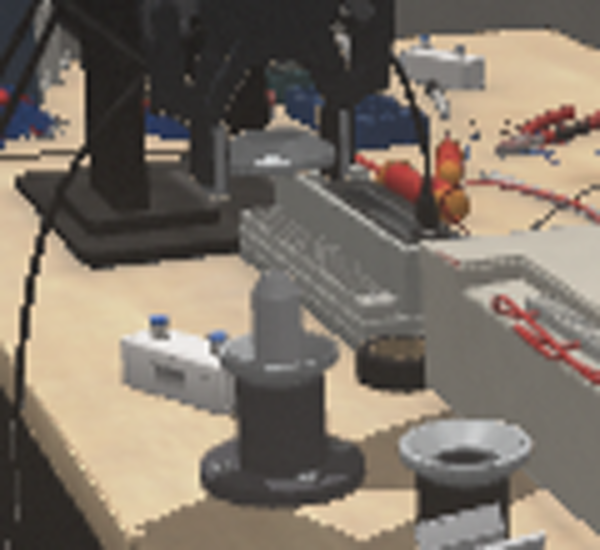

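Run:
```python
from h import *
f=load("side1")
for uv in((328.75,292.5),(331,274),(320,292)):
    o,d=rays(f,uv);
    for y in(-.21,-.20): print(uv,y,(o+d[0]*((y-o[1])/d[0,1])).round(4))
```

```text
(328.75, 292.5) -0.21 [ 0.4121 -0.21    0.0622]
(328.75, 292.5) -0.2 [ 0.4174 -0.2     0.055 ]
(331, 274) -0.21 [ 0.4154 -0.21    0.0966]
(331, 274) -0.2 [ 0.4207 -0.2     0.09  ]
(320, 292) -0.21 [ 0.3958 -0.21    0.0675]
(320, 292) -0.2 [ 0.4007 -0.2     0.0604]
```

```bash
python3 nudge.py '[{"tx": -0.03, "ty": -0.006}, {"tx": -0.045, "ty": -0.009}, {"tx": -0.045, "ty": -0.01}, {"tx": -0.045, "ty": -0.01}, {"tx": -0.045, "ty": -0.01}, {"tx": -0.045, "ty": -0.01}, {"tx": -0.045, "ty": -0.01}, {"tx": -0.02, "ty": -0.005}]'
python3 nudge.py '[{}, {}]'; python3 to.py 0.430 -0.028 0.125
```

```text
clock: 13.48
position: [0.4391, -0.024, 0.1816]
orientation: [3.141, 0.001, 1.75]
force: [0.3, 0.2, -1.2]
gripper_width: 0.0634
gripper_force: 29.0
clock: 13.72
position: [0.4392, -0.021, 0.1814]
orientation: [3.141, -0.0, 1.753]
force: [0.1, 0.1, -0.4]
gripper_width: 0.0634
gripper_force: 29.0
go [-0.0053 -0.0103  0.0564] yaw 1.753 pos [ 0.4392 -0.021   0.1814] F [ 0.1  0.1 -0.4] w 0.0634 gf 29.0 j6 -0.48
```

```bash
python3 nudge.py '[{"tx": -0.005, "ty": -0.01, "tz": 0.01}, {"tz": 0.025}, {"tz": 0.02}, {"tz": 0.008}, {"tz": 0.005}, {"tz": 0.003}, {}]'; python3 to.py 0.430 -0.028 0.109; python3 fit.py
```

```text
clock: 14.6
position: [0.4305, -0.0277, 0.1114]
orientation: [3.142, 0.0, 1.754]
force: [-4.6, 1.5, 9.8]
gripper_width: 0.0632
gripper_force: 29.7
go [-0.0002 -0.0005  0.0024] yaw 1.754 pos [ 0.4305 -0.0277  0.1114] F [-4.6  1.5  9.8] w 0.0632 gf 29.7 j6 -0.51
442 X range [-31.2  23.5] Z [-19.6   5.1  12.2]
109 plane [-3.5000e-02  1.0000e-03  1.0056e+01] deg [-2.  0.] std 1.91
-30 43 [-1.9  1.5  5.1] | -24 41 [3.7 7.2 9.4] | -18 58 [-18.4 -11.5  11.7] | -12 16 [-18.8 -14.2  11.1] | 12 15 [-18.3   8.2  11.5] | 18 28 [ 4.6  9.7 12.2] | 24 4 [-2.1 -0.3  1.9] |
```

```bash
python3 nudge.py '[{}, {}, {}, {"tz": -0.004}, {"tz": -0.008}, {}]' 0.075 20; python3 to.py 0.430 -0.028 0.124
python3 - <<'E'
from rig import manip
import cv2
f=manip.grab_frame("side")
cv2.imwrite("pics/side7.png",cv2.resize(f["image"][160:290,230:380],None,fx=5,fy=4.5,interpolation=cv2.INTER_CUBIC))
E
```

```text
clock: 15.4
position: [0.4312, -0.0281, 0.1232]
orientation: [3.14, 0.001, 1.754]
force: [-0.9, 0.3, 0.3]
gripper_width: 0.075
gripper_force: 0.0
go [ 0.0003 -0.0012 -0.0009] yaw 1.754 pos [ 0.4312 -0.0281  0.1232] F [-0.9  0.3  0.3] w 0.075 gf 0.0 j6 -0.51
```

View pics/side7.png

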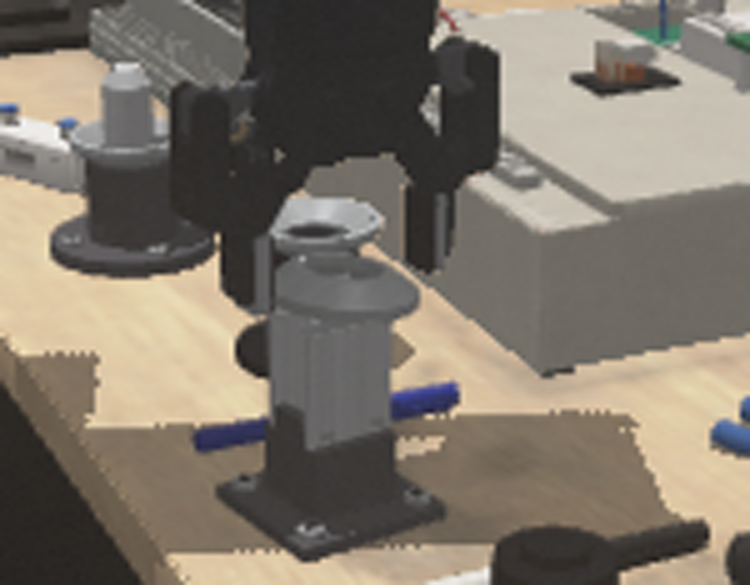

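Run:
```python
from h import *
from rig import manip
f=manip.grab_frame("side")
a=np.linspace(0,2*np.pi,60)
for cx,cy in((.430,-.028),(.4312,-.0281)):
  for z in(.107,.111):
    p=proj(f,np.c_[cx+.032*np.cos(a),cy+.032*np.sin(a),a*0+z]);print(cx,z,((p.min(0)-[230,160])*[5,4.5]).round(),((p.max(0)-[230,160])*[5,4.5]).round())
c=cloud(f);ex=np.array([.984,.179]);ey=np.array([-.179,.984]);d=c[...,:2]-[.430,-.028];X=d@ex*1e3;Y=d@ey*1e3;Z=c[...,2]*1e3
m=(abs(X)<36)&(Y>-45)&(Y<30)&(Z>100)&(Z<128)
P=np.c_[X[m],Y[m],Z[m]]
print(np.percentile(P,[1,99],axis=0).round(1))
q=P[P[:,2]>117];print("narrow",len(q),np.percentile(q,[2,50,98],axis=0).round(1))
q=P[P[:,2]<112];print("rim",len(q),np.percentile(q,[2,50,98],axis=0).round(1))
```

```text
0.43 0.107 [251. 268.] [411. 326.]
0.43 0.111 [251. 260.] [411. 317.]
0.4312 0.107 [254. 267.] [414. 326.]
0.4312 0.111 [254. 259.] [414. 317.]
[[-34.6 -31.2 100.8]
 [ 25.6  21.  123.2]]
narrow 158 [[-32.6 -23.4 117.1]
 [ -8.1  -7.4 119.6]
 [ 22.7  18.7 123.2]]
rim 103 [[-2.520e+01 -3.190e+01  1.001e+02]
 [ 1.000e-01 -1.970e+01  1.087e+02]
 [ 2.710e+01  2.260e+01  1.118e+02]]
```

```bash
python3 nudge.py '[{}, {}, {}, {}, {}]' 0.05 30; python3 nudge.py '[{"tz": -0.01}, {"tz": -0.02}, {"tz": -0.03}, {}]'; python3 to.py 0.450 0.305 0.18;python3 fit.py
python3 - <<'E'
import cv2
i=cv2.imread("pics/fit.png");cv2.imwrite("pics/v8.png",cv2.resize(i[140:270,230:380],None,fx=5,fy=4.5,interpolation=cv2.INTER_CUBIC))
E
```

```text
clock: 16.12
position: [0.4319, -0.028, 0.1234]
orientation: [3.139, 0.001, 1.754]
force: [0.1, 1.2, 8.7]
gripper_width: 0.0596
gripper_force: 27.5
clock: 16.62
position: [0.4318, -0.0283, 0.1841]
orientation: [3.138, 0.002, 1.754]
force: [-0.3, -0.4, 0.1]
gripper_width: 0.0501
gripper_force: 0.0
go [0.3244 0.0786 0.0037] yaw 1.754 pos [ 0.4318 -0.0283  0.1841] F [-0.3 -0.4  0.1] w 0.0501 gf 0.0 j6 -0.51
33 X range [-13.4  -8.5] Z [-14.9   3.4  19.3]
0 plane [0. 0. 0.] deg [0. 0.] std nan
  ret = _var(a, axis=axis, dtype=dtype, out=out, ddof=ddof,
  arrmean = um.true_divide(arrmean, div, out=arrmean,
  ret = ret.dtype.type(ret / rcount)
```

View pics/v8.png

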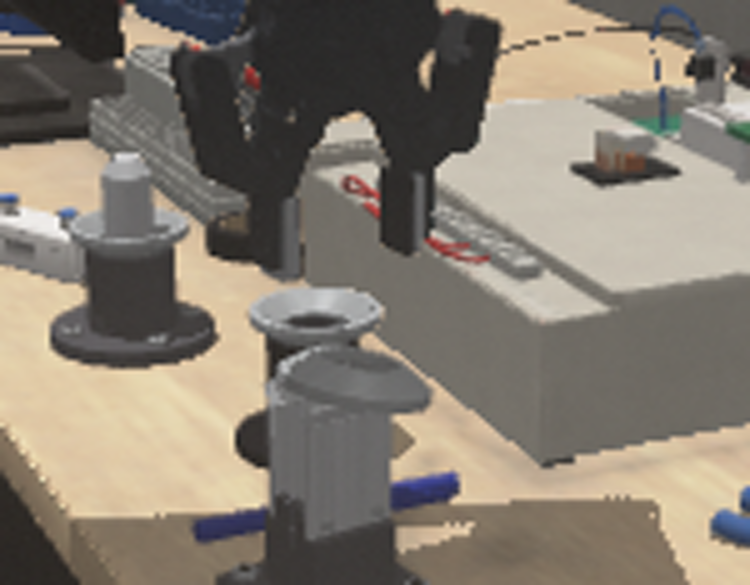

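```bash
cat > rs.py <<'E'
from h import *
from rig import manip
ex=np.array([.984,.179]);ey=np.array([-.179,.984])
out=[]
for n in("side","top"):
    f=manip.grab_frame(n);np.savez(f"pics/{n}r.npz",**f)
    c=cloud(f);d=c[...,:2]-[.430,-.028];X=d@ex*1e3;Y=d@ey*1e3;Z=c[...,2]*1e3
    m=(abs(X)<45)&(abs(Y)<45)&(Z>90)&(Z<128);P=np.c_[X[m],Y[m],Z[m]]
    print(n,m.sum(),"pct",np.percentile(P,[1,50,99],axis=0).round(1).tolist())
    for a in range(-40,45,5):
        k=(abs(P[:,0]-a)<2.5)
        if k.sum()>2: print(a,k.sum(),"Z",np.percentile(P[k,2],[5,50,95]).round(),"Y",np.percentile(P[k,1],[5,95]).round(),end=" | ")
    print()
E
python3 rs.py
```

```text
side 508 pct [[-21.7, -31.7, 90.5], [-4.8, -14.4, 111.0], [31.3, 17.9, 122.0]]
-20 76 Z [ 92. 106. 117.] Y [-17.  15.] | -15 72 Z [ 92. 111. 119.] Y [-19.  15.] | -10 72 Z [ 93. 114. 121.] Y [-24.  13.] | -5 59 Z [ 92. 115. 122.] Y [-28.  12.] | 0 41 Z [ 93. 113. 120.] Y [-29.  12.] | 5 37 Z [ 93. 111. 120.] Y [-31.  -8.] | 10 35 Z [ 92. 113. 119.] Y [-32.  17.] | 15 34 Z [ 92. 112. 117.] Y [-31.  18.] | 20 25 Z [103. 111. 116.] Y [-29.  17.] | 25 35 Z [104. 111. 115.] Y [-28.  15.] | 30 18 Z [102. 111. 114.] Y [-24.   8.] | 35 4 Z [104. 105. 107.] Y [-21. -14.] | 
top 56 pct [[4.5, 11.1, 101.5], [23.9, 25.0, 108.6], [40.4, 31.6, 115.0]]
5 4 Z [109. 114. 115.] Y [29. 31.] | 10 6 Z [106. 108. 111.] Y [27. 32.] | 15 7 Z [108. 109. 112.] Y [24. 31.] | 20 8 Z [106. 109. 112.] Y [22. 30.] | 25 10 Z [106. 110. 115.] Y [20. 29.] | 30 10 Z [103. 108. 110.] Y [18. 27.] | 35 8 Z [102. 106. 110.] Y [13. 21.] | 40 3 Z [102. 103. 104.] Y [10. 15.] |
```

```bash
python3 nudge.py '[{}, {}, {}]' 0.064 30
cat > tip.py <<'E'
from h import *
from rig import manip
f=manip.grab_frame("side");np.savez("pics/tip.npz",**f);o=manip.get_obs();p=o["position"]
y=o["orientation"][2];tx=np.array([np.cos(y),np.sin(y)]);ty=np.array([np.sin(y),-np.cos(y)])
c=cloud(f);d=c[...,:2]-p[:2];X=d@tx*1e3;Y=d@ty*1e3;Z=(c[...,2]-p[2])*1e3
for s in(-1,1):
    m=(abs(X)<14)&(s*Y>20)&(s*Y<56)&(Z>-30)&(Z<25);P=np.c_[X[m],Y[m],Z[m]]
    q=np.sort(P[:,2])[:8];print(s,m.sum(),"lowest Z",q.round(1),"Y",np.percentile(P[:,1],[2,98]).round(1),"X",np.percentile(P[:,0],[2,98]).round(1))
print(o["gripper_width"],p.round(4))
E
python3 tip.py
```

```text
clock: 17.15
position: [0.4304, -0.0278, 0.1819]
orientation: [-3.141, -0.0, 1.754]
force: [-0.5, 0.3, -0.7]
gripper_width: 0.0639
gripper_force: 0.0
-1 203 lowest Z [-15.2 -14.7 -14.2 -13.9 -13.8 -13.6 -13.3 -13.1] Y [-44.3 -29.9] X [-12.3   7.3]
1 199 lowest Z [-15.5 -15.4 -14.7 -14.5 -14.4 -14.2 -13.9 -12.8] Y [32.9 47.6] X [-11.9  10.6]
0.06421318837432179 [ 0.4304 -0.0278  0.182 ]
```

```bash
python3 nudge.py '[{"ty": 0.007}, {}, {"tz": 0.02}, {"tz": 0.02}, {"tz": 0.02}, {"tz": 0.01}, {}]' 0.085 25; python3 to.py 0.4379 -0.0266 0.111
```

```text
clock: 18.08
position: [0.4371, -0.0264, 0.1119]
orientation: [-3.14, -0.001, 1.754]
force: [0.0, 0.6, 0.0]
gripper_width: 0.0846
gripper_force: 0.0
go [-0.0003  0.0008  0.0009] yaw 1.754 pos [ 0.4371 -0.0264  0.1119] F [0.  0.6 0. ] w 0.0846 gf 0.0 j6 -0.5
```

```bash
python3 nudge.py '[{}, {}, {}, {}, {}, {}]' 0.05 25; python3 to.py 0.430 -0.028 0.111; python3 fit.py
```

```text
clock: 18.82
position: [0.438, -0.0268, 0.1134]
orientation: [3.14, 0.001, 1.754]
force: [-1.2, 0.2, 6.6]
gripper_width: 0.0618
gripper_force: 26.1
go [ 0.0002 -0.0081  0.0023] yaw 1.754 pos [ 0.438  -0.0268  0.1134] F [-1.2  0.2  6.6] w 0.0618 gf 26.1 j6 -0.5
354 X range [-31.8  17.7] Z [-19.4  -1.5   8.7]
45 plane [ 0.008 -0.112  4.877] deg [ 0.5 -6.4] std 1.24
-30 41 [-9.1 -4.9 -2.4] | -24 33 [-2.2  0.2  3. ] | -18 33 [-17.8   2.4   5.5] | -12 16 [-18.7 -16.1   6.2] | -6 4 [6.9 7.6 8.2] | 12 9 [-17.7  -0.1   5. ] | 18 20 [-2.7  1.3  5.7] |
```

```bash
python3 nudge.py '[{"tz": -0.008}, {"tz": -0.012}, {"ty": -0.006}, {}]'; python3 to.py 0.430 -0.028 0.111; python3 fit.py
```

```text
clock: 19.38
position: [0.4308, -0.0276, 0.1323]
orientation: [-3.141, -0.0, 1.754]
force: [-0.1, 0.2, -1.3]
gripper_width: 0.0615
gripper_force: 27.6
go [-0.0003 -0.0009  0.0213] yaw 1.754 pos [ 0.4308 -0.0276  0.1323] F [-0.1  0.2 -1.3] w 0.0615 gf 27.6 j6 -0.51
292 X range [-31.   18.4] Z [-11.6  -0.1   8.3]
45 plane [ 0.036 -0.114  4.847] deg [ 2.  -6.5] std 1.19
-30 45 [-9.1 -5.  -1.4] | -24 31 [-2.6  0.2  2.4] | -18 26 [1.5 3.5 6.2] | -12 7 [3.5 6.5 7.6] | 12 6 [2.9 5.7 7.4] | 18 20 [-3.4  0.6  5.6] |
```

```bash
python3 nudge.py '[{"ty": -0.001, "tz": 0.006}, {"tz": 0.005}, {"tz": 0.003}, {"tz": 0.003}, {}]'; python3 to.py 0.430 -0.028 0.111; python3 fit.py
```

```text
clock: 20.05
position: [0.4328, -0.0281, 0.1165]
orientation: [3.137, 0.001, 1.753]
force: [2.7, 2.0, 6.7]
gripper_width: 0.0614
gripper_force: 28.2
go [ 0.0006 -0.0028  0.0055] yaw 1.753 pos [ 0.4328 -0.0281  0.1165] F [2.7 2.  6.7] w 0.0614 gf 28.2 j6 -0.51
356 X range [-31.5  19.1] Z [-19.3  -1.6   8.2]
43 plane [ 0.018 -0.124  4.649] deg [ 1.1 -7.1] std 1.16
-30 42 [-10.4  -5.7  -2.2] | -24 37 [-3.9  0.6  3.2] | -18 25 [-15.1   3.1   5.5] | -12 18 [-19.  -16.5   7. ] | -6 3 [6.  6.9 7.3] | 12 6 [-18.3   4.    7.5] | 18 24 [-3.6  0.6  4.6] |
```

```bash
python3 nudge.py '[{}, {}, {}, {}]' 0.085 25; python3 to.py 0.430 -0.028 0.111; python3 fit.py; python3 rs.py
```

```text
clock: 20.6
position: [0.4303, -0.0278, 0.1151]
orientation: [-3.141, -0.0, 1.754]
force: [0.4, 0.0, 0.3]
gripper_width: 0.0849
gripper_force: 0.0
go [-0.0001 -0.0004  0.0041] yaw 1.754 pos [ 0.4303 -0.0278  0.1151] F [0.4 0.  0.3] w 0.0849 gf 0.0 j6 -0.51
431 X range [-31.7  21.1] Z [-19.7  -0.5   7.4]
56 plane [-6.000e-03  4.000e-03  5.233e+00] deg [-0.3  0.2] std 1.13
-30 47 [-8.  -4.4 -1. ] | -24 37 [-1.9  1.   4. ] | -18 38 [-19.1   3.1   5.7] | -12 15 [-19.2 -16.4   6.4] | -6 3 [6.4 6.4 6.8] | 6 3 [7.3 7.3 8. ] | 12 11 [-1.1  5.2  7.1] | 18 22 [-4.1  2.2  5.5] | 24 3 [-5.9 -4.8 -0.8] | side 557 pct [[-43.5, -31.6, 90.7], [-6.3, -13.6, 113.5], [44.6, 20.0, 124.0]]
-40 7 Z [110. 121. 126.] Y [-11.  -9.] | -25 38 Z [111. 115. 118.] Y [-15.  10.] | -20 78 Z [ 91. 109. 119.] Y [-20.  15.] | -15 72 Z [ 92. 115. 122.] Y [-25.  13.] | -10 64 Z [ 92. 113. 122.] Y [-27.  15.] | -5 41 Z [ 92. 114. 122.] Y [-31.  13.] | 0 35 Z [ 93. 114. 121.] Y [-31.  15.] | 5 44 Z [ 94. 114. 120.] Y [-32.  19.] | 10 38 Z [ 92. 113. 120.] Y [-31.  19.] | 15 38 Z [ 92. 113. 119.] Y [-30.  18.] | 20 36 Z [107. 113. 118.] Y [-28.  17.] | 25 27 Z [105. 113. 117.] Y [-26.  14.] | 
top 2 pct [[-42.1, 10.8, 115.5], [-40.9, 10.9, 117.5], [-39.7, 10.9, 119.5]]
```

```bash
python3 nudge.py '[{"tz": -0.003}, {}, {}, {}, {}, {}, {}]' 0.055 25; python3 to.py 0.430 -0.028 0.111; python3 fit.py
```

```text
clock: 21.62
position: [0.4319, -0.0281, 0.1189]
orientation: [3.139, 0.001, 1.754]
force: [4.2, 1.0, 2.2]
gripper_width: 0.0616
gripper_force: 27.2
go [ 0.0005 -0.0018  0.0079] yaw 1.754 pos [ 0.4319 -0.0281  0.1189] F [4.2 1.  2.2] w 0.0616 gf 27.2 j6 -0.51
349 X range [-31.5  18.5] Z [-19.6  -2.9   5.7]
31 plane [ 0.007 -0.056  3.529] deg [ 0.4 -3.2] std 0.87
-30 46 [-11.4  -8.1  -4.1] | -24 37 [-5.3 -1.9  0.7] | -18 28 [-17.4   1.    3.3] | -12 9 [-19.9 -18.2   4.5] | 12 7 [-2.5  1.9  5.1] | 18 22 [-5.3 -0.6  3.5] |
```

```bash
python3 nudge.py '[{"tz": -0.01}, {"tz": -0.02}, {"tz": -0.03}, {}]'; python3 to.py 0.450 0.305 0.18; python3 fit.py
```

```text
clock: 22.18
position: [0.4308, -0.0281, 0.1799]
orientation: [3.14, 0.001, 1.754]
force: [-0.0, -0.5, -1.4]
gripper_width: 0.062
gripper_force: 27.7
go [ 0.324   0.0796 -0.0005] yaw 1.754 pos [ 0.4308 -0.0281  0.1799] F [-0.  -0.5 -1.4] w 0.062 gf 27.7 j6 -0.51
301 X range [-32.2  17.5] Z [-12.2  -1.    7.1]
37 plane [ 0.018 -0.014  4.851] deg [ 1.  -0.8] std 1.02
-30 50 [-10.6  -6.   -2.6] | -24 35 [-3.5 -0.4  2.1] | -18 21 [0.8 3.1 5. ] | -12 4 [5.1 5.6 5.9] | 12 8 [-1.2  1.7  5.9] | 18 15 [-3.2  0.1  2.3] |
```

```bash
python3 nudge.py '[{"tx": 0.03, "ty": 0.007}, {"tx": 0.045, "ty": 0.011}, {"tx": 0.045, "ty": 0.011}, {"tx": 0.045, "ty": 0.011}, {"tx": 0.045, "ty": 0.011}, {"tx": 0.045, "ty": 0.011}, {"tx": 0.04, "ty": 0.01}, {"tx": 0.024, "ty": 0.006}]'
python3 nudge.py '[{"tx": 0.005, "ty": 0.001}, {}, {}]'; python3 to.py 0.450 0.305 0.12;python3 fit.py
python3 - <<'E'
from m import *
# refine arbor: mandrel/depth from initial + side view, spring vs mandrel column in side image
f=load("top0");c=cloud(f)
w=c[238:285,240:288].reshape(-1,3);q=w[(w[:,2]>.098)&(w[:,2]<.125)];print("mandrel top",len(q),q.mean(0).round(4),np.median(q,0).round(4),cv2.minEnclosingCircle((q[:,:2]*1000).astype(np.float32)))
q=w[(w[:,2]>.068)&(w[:,2]<.08)];print("rim",cv2.minEnclosingCircle((q[:,:2]*1000).astype(np.float32)))
s=load("side0");c=cloud(s);w=c[165:200,240:285].reshape(-1,3)
q=w[(abs(w[:,2]-.094)<.01)&(np.hypot(w[:,0]-.45,w[:,1]-.305)<.03)];print("side mandrel front",len(q),np.percentile(q,[3,50,97],axis=0).round(4))
E
```

```text
clock: 23.22
position: [0.4476, 0.3013, 0.1764]
orientation: [-3.138, 0.001, 1.755]
force: [-0.6, 0.8, -1.4]
gripper_width: 0.0616
gripper_force: 27.7
clock: 23.6
position: [0.449, 0.304, 0.1779]
orientation: [-3.14, 0.001, 1.753]
force: [0.0, 0.6, -0.8]
gripper_width: 0.0615
gripper_force: 27.7
go [0.0008 0.0013 0.0579] yaw 1.753 pos [0.449  0.304  0.1779] F [ 0.   0.6 -0.8] w 0.0615 gf 27.7 j6 0.21
152 X range [-32.1  18.8] Z [-14.2  -2.4   5.9]
10 plane [0.057 0.122 6.614] deg [3.3 6.9] std 0.56
-30 27 [-11.4  -7.7  -3.4] | -24 20 [-5.2 -2.6  0.8] | -18 12 [0.4 1.6 2.9] | -12 3 [4.1 4.5 5. ] | 18 7 [-1.1  1.1  2.8] | mandrel top 106 [0.451  0.3043 0.1123] [0.4509 0.3038 0.1123] ((451.5061340332031, 305.3154296875), 13.546769142150879)
rim ((451.59686279296875, 305.41943359375), 32.27830123901367)
side mandrel front 74 [[0.4367 0.2908 0.0844]
 [0.446  0.2952 0.0942]
 [0.4616 0.3064 0.1029]]
```

```bash
python3 nudge.py '[{"tx": 0.001, "ty": 0.002, "tz": 0.02}, {"tz": 0.025}, {"tz": 0.012}, {"tz": 0.006}, {"tz": 0.006}, {"tz": 0.005}, {}]'; python3 to.py 0.4507 0.305 0.085
```

```text
clock: 24.52
position: [0.4495, 0.3056, 0.1061]
orientation: [-3.139, 0.001, 1.754]
force: [-8.3, -5.5, 15.2]
gripper_width: 0.0618
gripper_force: 26.5
go [-0.0008  0.0011  0.0211] yaw 1.754 pos [0.4495 0.3056 0.1061] F [-8.3 -5.5 15.2] w 0.0618 gf 26.5 j6 0.21
```

```bash
python3 nudge.py '[{"tz": -0.01}, {}]';python3 tilt.py >/dev/null; python3 fit.py
python3 - <<'E'
from h import *
from rig import manip
f=manip.grab_frame("side");np.savez("pics/sa.npz",**f);o=manip.get_obs();p=o["position"];print(p.round(4))
c=cloud(f);d=c-p
# slice rows near arbor: list image-space extents of points per z bin, in view-perp coordinate
e=np.array([.891,-.454]);w=np.array([.454,.891])
for z0 in range(60,125,4):
    m=(abs(c[...,2]*1e3-z0)<2)&(np.hypot(c[...,0]-.45,c[...,1]-.305)<.036)
    if m.sum()>3:
        q=(c[m][:,:2]-p[:2])*1e3;E=q@e;W=q@w;print(z0,m.sum(),"perp",np.percentile(E,[2,98]).round(1),"mid",np.percentile(E,[2,98]).mean().round(1),"near",np.percentile(W,3).round(1))
E
```

```text
clock: 24.78
position: [0.4523, 0.307, 0.1157]
orientation: [3.138, -0.001, 1.754]
force: [0.1, 0.1, -1.7]
gripper_width: 0.0615
gripper_force: 27.6
174 X range [-33.3  18.2] Z [-19.4  -1.3   7.1]
22 plane [ 0.043 -0.035  5.006] deg [ 2.4 -2. ] std 1.05
-36 4 [-8.5 -7.9 -5.8] | -30 21 [-7.3 -4.6 -0.9] | -24 17 [-3.8 -0.6  2.3] | -18 17 [0.9 3.9 5.2] | -12 17 [-19.5 -17.6 -11.5] | -6 7 [-13.7   3.9   6.9] | 12 3 [1.7 2.5 3.3] | 18 3 [-0.   0.4  0.9] | [0.4512 0.3066 0.1143]
60 28 perp [-22.   21.5] mid -0.2 near -26.5
64 10 perp [-15.2  19. ] mid 1.9 near -27.7
68 28 perp [-21.1  23.5] mid 1.2 near -30.7
72 69 perp [-26.6  30.3] mid 1.8 near -34.6
76 69 perp [-29.7  29. ] mid -0.4 near -33.9
80 14 perp [-9.6 12.5] mid 1.4 near -15.8
84 13 perp [-9.4  9.7] mid 0.2 near -14.0
88 13 perp [-13.   13.2] mid 0.1 near -15.1
92 17 perp [-12.2  12.8] mid 0.3 near -15.1
96 15 perp [-12.2  12. ] mid -0.1 near -16.3
100 18 perp [-31.9  25.5] mid -3.2 near -27.9
104 20 perp [-23.8  32.2] mid 4.2 near -28.1
108 28 perp [-23.   30.2] mid 3.6 near -29.4
112 52 perp [-21.8  27.1] mid 2.7 near -30.7
116 54 perp [-24.3  26.2] mid 0.9 near -29.5
120 34 perp [-22.1  27.8] mid 2.9 near -29.9
124 11 perp [-24.4  30.2] mid 2.9 near -28.7
```

```bash
python3 nudge.py '[{"tx": -0.001, "ty": -0.004}, {"tz": 0.005}, {"tz": 0.005}, {"tz": 0.003}, {}]'; python3 to.py 0.447 0.305 0.085
```

```text
clock: 25.55
position: [0.4471, 0.3047, 0.1008]
orientation: [-3.141, 0.0, 1.754]
force: [0.5, -0.0, -0.6]
gripper_width: 0.0616
gripper_force: 27.6
go [ 0.0003 -0.      0.0158] yaw 1.754 pos [0.4471 0.3047 0.1008] F [ 0.5 -0.  -0.6] w 0.0616 gf 27.6 j6 0.21
```

```bash
python3 nudge.py '[{"tz": 0.004}, {"tz": 0.003}, {}]'; python3 nudge.py '[{"tz": 0.003}, {}]'; python3 nudge.py '[{"tz": 0.002}, {}]'
```

```text
clock: 25.92
position: [0.4473, 0.3047, 0.0947]
orientation: [3.141, 0.0, 1.754]
force: [-1.0, 0.0, 3.3]
gripper_width: 0.0616
gripper_force: 28.4
clock: 26.18
position: [0.4473, 0.3048, 0.0935]
orientation: [3.14, -0.0, 1.754]
force: [-7.8, -3.6, 17.5]
gripper_width: 0.0619
gripper_force: 32.9
clock: 26.42
position: [0.4472, 0.305, 0.0923]
orientation: [3.14, -0.0, 1.754]
force: [-10.6, -4.4, 24.2]
gripper_width: 0.0615
gripper_force: 38.0
```

```bash
python3 nudge.py '[{"tz": -0.005}, {}]'
cat > sl.py <<'E'
from h import *
from rig import manip
f=manip.grab_frame("side");np.savez("pics/sb.npz",**f);o=manip.get_obs();p=o["position"];print(p.round(4),o["force"].round(1))
c=cloud(f);A=np.array([.4507,.3053])
y=o["orientation"][2];tx=np.array([np.cos(y),np.sin(y)]);ty=np.array([np.sin(y),-np.cos(y)])
e=ty;w=tx
for z0 in range(56,126,4):
    m=(abs(c[...,2]*1e3-z0)<2)&(np.hypot(c[...,0]-A[0],c[...,1]-A[1])<.06)
    q=(c[m][:,:2]-A)*1e3;E=q@e;W=q@w;k=np.argsort(E)
    b=[f"{a}:{np.median(W[(abs(E-a)<3)]):.0f}({(abs(E-a)<3).sum()})" for a in range(-48,50,6) if (abs(E-a)<3).sum()]
    print(z0,*b)
E
python3 sl.py
```

```text
clock: 26.68
position: [0.4475, 0.3049, 0.0945]
orientation: [3.141, -0.0, 1.754]
force: [0.1, 1.1, -1.7]
gripper_width: 0.0618
gripper_force: 33.9
[0.4474 0.3048 0.0941] [-0.3  0.6 -1.3]
56 -24:-6(5) -18:-13(5) -12:-21(6) -6:-21(3) 0:-25(2) 6:-22(1) 12:-22(1) 18:-16(1)
60 -24:-5(6) -18:-13(4) -12:-18(3) -6:-22(5) 0:-25(3) 6:-21(5) 12:-20(1) 18:-15(1)
64 -24:-11(3) -18:-18(2) -12:-21(3) -6:-24(3) 6:-23(1) 12:-19(2)
68 -30:-10(1) -24:-17(3) -18:-6(4) -12:17(5) -6:-6(4) 0:-27(3) 6:-21(2) 12:-26(1) 18:-0(4)
72 -30:-6(8) -24:-21(6) -18:-27(6) -12:-4(11) -6:-10(7) 0:-12(5) 6:-12(5) 12:-28(3) 18:-11(4) 24:-18(3)
76 -30:-11(6) -24:-19(3) -18:-21(3) -12:-11(10) -6:-13(6) 0:-13(5) 6:-19(4) 12:-26(2) 18:-25(3) 24:-16(3)
80 -36:-4(5) -30:-8(1) -12:-5(4) -6:-12(4) 0:-12(2) 6:-13(1) 36:-8(2)
84 -36:-10(2) -30:-9(1) 0:-31(3) 6:-31(1) 12:-31(1) 18:-24(2) 24:-16(1) 30:-9(2) 36:-13(1)
88 -42:-7(7) -36:-11(3) -30:-10(1) -24:-21(2) -18:-24(1) -12:-29(2) -6:-29(2) 0:-31(3) 6:-30(3) 12:-28(2) 18:-21(3) 24:-14(2) 30:-6(7) 36:-10(2) 42:-4(2)
92 -48:-2(3) -42:-8(4) -36:-7(2) -30:-11(6) -24:-19(6) -18:-24(5)
[... 258 characters left out ...]
(4) -36:-8(3) -30:-10(3) -24:-6(7) -18:-10(12) -12:-13(10) -6:-14(5) 0:-18(3) 6:-11(3) 12:-6(1) 30:-0(10) 36:-10(3) 42:-5(2)
104 -42:-6(7) -36:-10(3) -18:-1(1) -12:-5(6) -6:-12(4) 0:-11(4) 6:-9(1) 30:2(6) 36:-10(1) 42:-6(1)
108 -48:-3(3) -42:-2(4) -36:-9(6) -30:-9(2) -12:-2(8) -6:-9(4) 0:-12(2) 6:-12(2) 12:-5(1) 24:-6(1) 30:-2(7) 36:-10(3) 42:-4(3)
112 -48:-3(1) -42:-6(4) -36:-10(2) -30:-12(1) -12:1(3) -6:-7(5) 0:-12(5) 6:-8(1) 30:-1(6) 36:-9(2) 42:-5(2)
116 -48:1(3) -42:-7(2) -36:-10(5) -30:-10(1) -12:-6(1) -6:-1(7) 0:-7(7) 6:-2(4) 30:1(7) 36:-8(5) 42:-6(1)
120 -48:-5(1) -42:-11(3) -36:-10(2) 30:-1(6) 36:-7(2) 42:-10(1)
124 -48:-7(3) -42:-10(5) -36:-13(2) 30:5(4) 36:-9(5) 42:-12(3) 48:-8(3)
```

```bash
python3 nudge.py '[{"ty": -0.0015}, {"tz": 0.003}, {}]'; python3 nudge.py '[{"ty": -0.001}, {}]';  python3 nudge.py '[{"ty": -0.001}, {}]'
```

```text
clock: 27.1
position: [0.4458, 0.3043, 0.0925]
orientation: [3.141, 0.0, 1.754]
force: [-5.7, -3.1, 14.0]
gripper_width: 0.0617
gripper_force: 36.2
clock: 27.35
position: [0.4456, 0.3043, 0.0926]
orientation: [3.139, 0.0, 1.754]
force: [-1.7, -2.6, 10.7]
gripper_width: 0.0617
gripper_force: 35.7
clock: 27.6
position: [0.4455, 0.3043, 0.0926]
orientation: [3.138, -0.0, 1.754]
force: [-0.5, -2.0, 7.7]
gripper_width: 0.0617
gripper_force: 35.3
```

```bash
python3 nudge.py '[{"ty": -0.001}, {}]'; python3 nudge.py '[{"tx": -0.001, "tz": 0.001}, {}]';  python3 nudge.py '[{"tz": 0.0015}, {}]'; python3 sl.py | sed -n '1p;6,14p'
```

```text
clock: 27.85
position: [0.4453, 0.3043, 0.0927]
orientation: [3.136, -0.0, 1.754]
force: [2.3, -1.6, 6.3]
gripper_width: 0.0616
gripper_force: 35.0
clock: 28.1
position: [0.4455, 0.3041, 0.0924]
orientation: [3.135, -0.002, 1.754]
force: [0.2, 1.2, 11.3]
gripper_width: 0.0617
gripper_force: 35.7
clock: 28.35
position: [0.4456, 0.3041, 0.092]
orientation: [3.135, -0.002, 1.754]
force: [-3.6, -1.0, 19.5]
gripper_width: 0.0614
gripper_force: 37.1
[0.4456 0.3041 0.092 ] [-4.2 -1.1 19.9]
72 -30:-9(6) -24:-22(6) -18:-23(7) -12:-2(12) -6:-28(5) 0:-30(7) 6:-11(4) 12:-29(3) 18:-29(1) 24:-19(1)
76 -42:1(2) -36:-9(2) -30:-9(5) -24:-21(3) -18:-25(4) -12:-12(7) -6:-13(6) 0:-30(1) 6:-28(3) 12:-26(2) 18:-20(3) 24:-20(3)
80 -42:-3(2) -36:-9(2) -30:-9(1) 0:-28(1) 6:-30(2) 12:-29(1) 18:-22(1) 30:-12(3) 36:-6(1)
84 -48:-3(3) -42:-6(3) -36:-10(3) -18:-28(2) -12:-28(3) -6:-31(3) 0:-32(3) 6:-28(2) 12:-29(4) 18:-22(1) 24:-18(1) 30:-4(8) 36:-7(1)
88 -48:3(3) -42:-7(4) -36:-11(4) -30:-14(5) -24:-21(6) -18:-26(4) -12:-28(6) -6:-31(1) 0:-27(4) 6:-29(3) 12:-22(4) 18:-18(2) 24:-5(1) 30:-2(4) 36:-9(3) 42:-4(2)
92 -48:2(5) -42:-3(3) -36:-7(4) -30:-14(7) -24:-21(4) -18:-24(5) -12:-25(5) -6:-25(5) 0:-23(5) 6:-23(3) 12:-13(6) 18:-5(2) 24:1(1) 30:-9(8) 42:-8(2)
96 -48:1(5) -42:-7(5) -36:-11(3) -30:-7(5) -24:-10(9) -18:-15(6) -12:-18(5) -6:-13(6) 0:-17(4) 6:-15(2) 12:-6(1) 30:2(6) 36:-9(3) 42:-8(1)
100 -48:5(2) -42:-8(3) -36:-12(2) -24:-0(3) -18:-9(5) -12:-4(8) -6:-11(4) 0:-12(3) 6:-12(3) 12:-5(1) 24:-3(2) 30:-5(5) 36:-8(3) 42:-6(2)
104 -48:-5(5) -42:-8(8) -36:-11(3) -12:-3(7) -6:-11(6) 0:-12(2) 6:-13(1) 24:-8(1) 30:-10(8) 36:-8(1)
```

```bash
python3 nudge.py '[{"ty": -0.001, "tz": -0.003}, {"ty": -0.001}, {}]'; python3 nudge.py '[{"tz": 0.003}, {}]';  python3 nudge.py '[{"tz": 0.0015}, {}]'
```

```text
clock: 28.78
position: [0.444, 0.3036, 0.0928]
orientation: [3.135, -0.001, 1.754]
force: [4.3, 1.8, 0.9]
gripper_width: 0.0618
gripper_force: 34.0
clock: 29.02
position: [0.4442, 0.3037, 0.0915]
orientation: [3.134, -0.001, 1.754]
force: [0.2, -0.4, 16.4]
gripper_width: 0.0617
gripper_force: 36.3
clock: 29.28
position: [0.4443, 0.3037, 0.0913]
orientation: [3.133, -0.001, 1.754]
force: [-2.8, -2.7, 25.3]
gripper_width: 0.0616
gripper_force: 39.9
```

```bash
python3 nudge.py '[{"ty": 0.0015, "tz": -0.002}, {"tz": -0.001}, {}]' 0.0612 20; python3 nudge.py '[{}, {}]' 0.0622; python3 sl.py | sed -n '1p'
```

```text
clock: 29.65
position: [0.4443, 0.3036, 0.0918]
orientation: [3.137, -0.001, 1.754]
force: [-0.8, 0.9, 11.0]
gripper_width: 0.0612
gripper_force: 35.5
clock: 29.9
position: [0.4443, 0.3036, 0.0916]
orientation: [3.137, -0.001, 1.754]
force: [0.8, 0.8, 8.7]
gripper_width: 0.0624
gripper_force: 23.2
[0.4443 0.3036 0.0916] [0.8 1.1 9.7]
```

```bash
python3 nudge.py '[{"ty": 0.001, "tz": -0.001}, {}]' 0.063; python3 nudge.py '[{}, {}]' 0.0634; python3 nudge.py '[{}, {}]' 0.0637; python3 sl.py | sed -n '1p;6,14p'
```

```text
clock: 30.2
position: [0.4443, 0.3035, 0.0916]
orientation: [3.14, -0.001, 1.754]
force: [0.8, 2.1, 3.9]
gripper_width: 0.0629
gripper_force: 11.1
clock: 30.45
position: [0.4442, 0.3035, 0.0915]
orientation: [3.14, -0.001, 1.754]
force: [2.9, 4.3, 4.7]
gripper_width: 0.0632
gripper_force: 6.8
clock: 30.7
position: [0.4442, 0.3034, 0.0914]
orientation: [3.14, -0.001, 1.754]
force: [3.2, 4.3, 2.3]
gripper_width: 0.064
gripper_force: 4.4
[0.4441 0.3034 0.0914] [3.3 4.7 2.1]
72 -30:-10(8) -24:-19(8) -18:-24(7) -12:-7(11) -6:-27(4) 0:-30(7) 6:-10(1) 12:-28(5) 18:-24(1) 24:-19(1)
76 -42:7(1) -30:-1(3) -24:-19(4) -18:-24(4) -12:-7(7) -6:-16(6) 0:-21(4) 6:-30(2) 12:-26(2) 18:-22(3) 24:-17(2) 30:-11(2) 36:-8(1)
80 -42:-9(6) -36:-11(1) 6:-27(1) 12:-25(1) 18:-23(1) 30:-9(3)
84 -48:-4(3) -42:-11(3) -36:-9(3) -18:-26(2) -12:-30(3) -6:-32(3) 0:-31(3) 6:-30(2) 12:-28(4) 18:-18(2) 24:-11(1) 30:-5(6) 36:-8(2)
88 -48:-6(7) -42:-9(4) -36:-12(3) -30:-17(4) -24:-25(6) -18:-26(2) -12:-29(4) -6:-32(2) 0:-31(4) 6:-28(2) 12:-21(2) 18:-14(3) 24:-5(1) 30:-2(5) 36:-8(3) 42:-5(2)
92 -48:-4(5) -42:-12(3) -36:-8(2) -30:-13(8) -24:-21(6) -18:-26(4) -12:-29(6) -6:-26(5) 0:-24(5) 6:-23(4) 12:-11(5) 24:1(1) 30:-10(7) 42:-8(1)
96 -48:-4(6) -42:-7(4) -36:-11(2) -30:-5(7) -24:-13(11) -18:-21(6) -12:-16(8) -6:-15(6) 0:-14(4) 6:-18(3) 12:-4(1) 24:-3(2) 30:-5(7) 36:-8(1) 42:-6(1)
100 -48:-2(4) -42:-12(6) -24:-5(4) -18:-7(7) -12:-2(7) -6:-14(3) 0:-12(3) 6:-13(2) 12:-8(1) 24:5(1) 30:-7(4) 36:-9(2) 42:-6(1)
104 -48:-0(7) -42:-7(3) -36:-10(2) -12:-3(4) -6:-12(4) 0:-12(4) 6:-9(2) 24:2(2) 30:-10(6) 36:-9(2)
```

```bash
python3 nudge.py '[{"tz": 0.002}, {}]' 0.0639; python3 nudge.py '[{"tz": 0.002}, {}]' 0.0641; python3 nudge.py '[{}, {}]' 0.0644; python3 sl.py | sed -n '1p;6,14p'
```

```text
clock: 31.0
position: [0.4442, 0.3034, 0.0908]
orientation: [3.139, -0.0, 1.754]
force: [0.9, 1.7, 14.0]
gripper_width: 0.064
gripper_force: 9.2
clock: 31.25
position: [0.4443, 0.3034, 0.0905]
orientation: [3.138, -0.0, 1.754]
force: [-5.5, -0.8, 26.1]
gripper_width: 0.0639
gripper_force: 15.3
clock: 31.5
position: [0.4442, 0.3034, 0.0904]
orientation: [3.138, -0.0, 1.754]
force: [-5.7, -0.6, 26.8]
gripper_width: 0.0647
gripper_force: 14.2
[0.4442 0.3034 0.0904] [-5.1 -1.1 27. ]
72 -36:-5(1) -30:-11(5) -24:-18(5) -18:-25(8) -12:-7(10) -6:-13(5) 0:-30(6) 6:-21(6) 12:-28(4) 18:-26(1) 24:-22(1)
76 -42:-2(3) -36:-8(2) -30:-6(3) -24:-17(5) -18:-22(5) -12:-17(6) -6:-11(1) 0:-13(3) 6:-28(2) 12:-26(2) 18:-21(3) 24:-17(2) 30:-10(2)
80 -42:-10(5) -36:-10(1) 0:-28(2) 6:-30(2) 12:-28(2) 18:-24(1) 30:-9(5)
84 -48:-2(4) -42:-8(4) -36:-9(3) -24:-28(1) -18:-26(2) -12:-29(3) -6:-31(3) 0:-31(1) 6:-30(4) 12:-25(2) 18:-23(2) 24:-15(1) 30:-7(6) 36:-9(2)
88 -48:-4(7) -42:-10(3) -36:-9(3) -30:-17(5) -24:-25(3) -18:-28(1) -12:-31(3) -6:-28(3) 0:-29(3) 6:-24(2) 12:-23(2) 18:-12(3) 24:-12(1) 30:-7(6) 36:-8(2) 42:-5(2)
92 -48:-8(4) -42:-9(2) -36:-9(5) -30:-17(7) -24:-20(7) -18:-26(7) -12:-29(4) -6:-26(5) 0:-25(6) 6:-20(2) 12:-13(3) 18:-3(1) 30:-8(9) 36:-12(1) 42:-8(1)
96 -48:-6(5) -42:-7(4) -36:-9(2) -30:-7(7) -24:-9(10) -18:-19(8) -12:-8(11) -6:-19(8) 0:-17(2) 6:-17(4) 12:-8(2) 24:5(1) 30:-5(7) 36:-8(2) 42:-8(1)
100 -48:-6(6) -42:-5(3) -30:-9(1) -24:-2(2) -18:-10(3) -12:-3(6) -6:-12(2) 0:-11(2) 6:-11(3) 12:-7(1) 24:-11(1) 30:-6(6) 36:-6(1) 42:-10(1)
104 -48:2(5) -42:-10(7) -36:-9(1) -12:-6(5) -6:-10(5) 0:-11(3) 6:-10(1) 24:3(1) 30:-6(8) 36:-9(2) 42:-8(3)
```

```bash
python3 nudge.py '[{}, {}]' 0.0650; python3 nudge.py '[{}, {}]' 0.0655; python3 sl.py | sed -n '1p;6,14p'
```

```text
clock: 31.8
position: [0.444, 0.3033, 0.0902]
orientation: [3.139, -0.0, 1.754]
force: [-5.9, -0.9, 25.5]
gripper_width: 0.0648
gripper_force: 13.7
clock: 32.05
position: [0.4437, 0.3033, 0.0901]
orientation: [3.139, -0.0, 1.754]
force: [-5.5, -0.4, 24.9]
gripper_width: 0.0655
gripper_force: 13.6
[0.4437 0.3033 0.0901] [-7.1 -0.  25.8]
72 -30:-6(3) -24:-19(8) -18:-25(10) -12:-3(9) -6:-20(8) 0:-22(6) 6:-10(2) 12:-29(3) 18:-23(2) 24:-18(1)
76 -42:-5(3) -30:-9(10) -24:-21(3) -18:-25(3) -12:-9(6) -6:-28(5) 0:-28(3) 6:-30(3) 12:-29(2) 18:-22(2) 24:-16(3) 30:-7(1)
80 -48:-5(1) -42:-10(4) 6:-28(2) 12:-27(3) 18:-25(1) 30:-11(4) 42:-0(1)
84 -48:-7(5) -42:-10(3) -36:-9(1) -18:-28(3) -12:-29(2) -6:-30(2) 0:-31(4) 6:-27(2) 12:-24(2) 18:-23(2) 24:-12(2) 30:-4(8) 36:-5(1)
88 -48:-6(4) -42:-10(3) -36:-10(4) -30:-19(5) -24:-21(5) -18:-27(3) -12:-31(3) -6:-31(3) 0:-27(4) 6:-27(4) 12:-18(2) 18:-11(3) 30:-4(7) 36:-7(1) 42:-5(2)
92 -48:-7(5) -42:-11(4) -36:-11(1) -30:-15(9) -24:-21(2) -18:-24(8) -12:-29(6) -6:-27(4) 0:-23(3) 6:-22(3) 12:-10(2) 18:-9(1) 30:-9(8) 36:-9(2) 42:-6(1)
96 -48:-6(6) -42:-12(4) -30:-6(8) -24:-10(14) -18:-20(5) -12:-9(13) -6:-16(7) 0:-16(5) 6:-19(3) 12:-8(2) 30:-3(8) 36:-8(1) 42:-7(2)
100 -48:-6(8) -42:-12(2) -36:-9(1) -24:-1(3) -18:-10(2) -12:-3(5) -6:-9(3) 0:-15(3) 6:-12(2) 12:-9(1) 24:5(1) 30:-8(8) 36:-9(1) 42:-4(4)
104 -48:-6(6) -42:-11(4) -36:-11(1) -12:-4(4) -6:-10(4) 0:-13(3) 6:-10(3) 30:-2(7) 36:-9(1) 42:-5(1)
```

```bash
python3 nudge.py '[{"tz": -0.002}, {}]' 0.0665; python3 nudge.py '[{"tz": -0.001}, {}]' 0.0675; python3 sl.py | sed -n '1p;6,14p'
```

```text
clock: 32.35
position: [0.4434, 0.303, 0.0901]
orientation: [3.141, 0.0, 1.754]
force: [-1.3, 1.4, 12.3]
gripper_width: 0.0662
gripper_force: 6.2
clock: 32.6
position: [0.443, 0.3027, 0.09]
orientation: [-3.14, 0.0, 1.754]
force: [0.8, 0.7, 5.3]
gripper_width: 0.0679
gripper_force: 3.0
[0.443  0.3027 0.0901] [0.6 1.1 6. ]
72 -36:-4(1) -30:-11(4) -24:-19(7) -18:-26(7) -12:-6(9) -6:-22(6) 0:-29(3) 6:-22(4) 12:-28(3) 18:-24(3) 24:-19(1)
76 -48:3(2) -36:-6(1) -30:-8(6) -24:-8(6) -18:-27(3) -12:-12(5) -6:-22(6) 0:-22(2) 6:-29(2) 12:-25(3) 18:-19(2) 24:-18(2) 30:-11(2)
80 -48:-7(4) -42:-11(3) 0:-28(1) 6:-29(1) 12:-25(2) 18:-23(1) 30:-7(5)
84 -48:-6(2) -42:-13(5) -30:-11(3) -24:-24(2) -18:-30(3) -12:-32(2) -6:-31(3) 0:-30(4) 6:-29(2) 12:-25(2) 18:-19(4) 30:-8(8) 36:-8(2) 42:-9(1)
88 -48:-6(5) -42:-11(1) -36:-9(6) -30:-16(5) -24:-24(3) -18:-28(5) -12:-29(5) -6:-29(3) 0:-29(3) 6:-24(6) 12:-21(1) 18:-10(3) 24:-1(1) 30:-7(7) 36:-6(2) 42:-8(1)
92 -48:-10(4) -42:-12(2) -36:-4(2) -30:-11(13) -24:-16(8) -18:-21(6) -12:-24(6) -6:-27(5) 0:-20(5) 6:-20(1) 12:-12(5) 30:-10(7) 36:-7(1) 42:-9(2)
96 -48:-9(3) -42:-11(2) -30:2(1) -24:-3(10) -18:-7(10) -12:-9(12) -6:-11(4) 0:-14(5) 6:-11(3) 12:-8(1) 30:-4(8) 36:-8(2) 42:-6(1)
100 -48:-7(4) -42:-11(4) -30:0(1) -24:-16(1) -18:12(1) -12:-3(6) -6:-9(2) 0:-10(3) 6:-10(2) 12:-9(1) 24:-12(1) 30:1(6) 36:-10(1) 42:-9(1)
104 -48:-9(5) -42:-13(2) -12:-6(6) -6:-12(3) 0:-12(3) 6:-9(1) 24:-7(2) 30:-9(9) 36:-8(2) 42:-8(2)
```

```bash
python3 nudge.py '[{"ty": 0.002, "tz": -0.001}, {}]' 0.069; python3 nudge.py '[{"ty": 0.002, "tz": -0.001}, {}]' 0.0705; python3 sl.py | sed -n '1p;6,14p'
```

```text
clock: 32.9
position: [0.4448, 0.3029, 0.0905]
orientation: [-3.139, 0.001, 1.754]
force: [0.5, 0.0, 0.1]
gripper_width: 0.0689
gripper_force: 0.0
clock: 33.15
position: [0.4475, 0.3037, 0.0921]
orientation: [-3.141, 0.0, 1.754]
force: [-0.9, 0.3, -0.0]
gripper_width: 0.0703
gripper_force: 0.0
[0.4474 0.3037 0.0922] [-0.4  0.5  0.4]
72 -36:2(1) -30:-8(8) -24:-20(4) -18:-27(4) -12:-29(4) -6:-29(2) 0:-30(5) 6:-31(2) 12:-27(3) 18:-24(2) 24:-18(2)
76 -36:-11(1) -30:-13(4) -24:-24(3) -18:-27(2) -12:-28(3) -6:-31(4) 0:-31(2) 6:-30(4) 12:-28(2) 18:-23(2) 24:-20(1) 30:-14(1)
80 -42:0(4) -36:-10(2) -30:-17(7) -24:-24(4) -18:-26(7) -12:-29(2) -6:-27(3) 0:-29(5) 6:-29(2) 12:-26(2) 18:-22(2) 30:1(1) 36:-2(4) 42:-10(1)
84 -48:10(1) -42:-13(4) -36:-13(2) -30:-10(5) -24:-16(8) -18:-25(3) -12:-25(6) -6:-25(7) 0:-27(4) 6:-26(4) 12:-23(2) 18:-19(3) 24:-14(3) 36:-4(6) 42:-10(1)
88 -48:-7(4) -42:-8(4) -36:-12(3) -30:-8(1) -24:-8(13) -18:-17(5) -12:-19(8) -6:-25(3) 0:-23(3) 6:-19(5) 12:-15(6) 18:-10(1) 30:0(1) 36:-10(7) 42:-9(2) 48:-7(1)
92 -48:-4(7) -42:-11(5) -36:-8(1) -24:0(4) -18:-3(6) -12:-4(11) -6:-14(7) 0:-11(5) 6:-14(2) 12:-9(3) 18:-3(1) 36:-7(8) 42:-8(1) 48:-4(2)
96 -48:-5(3) -42:-9(4) -12:-3(6) -6:-10(3) 0:-12(3) 6:-14(1) 12:-6(2) 30:4(1) 36:-3(8) 42:-10(2) 48:-6(1)
100 -48:-6(4) -42:-12(5) -12:-5(6) -6:-12(4) 0:-13(5) 6:-12(1) 36:-8(7) 42:-7(1) 48:-8(3)
104 -48:-2(4) -42:-8(4) -36:-9(2) -12:-4(5) -6:-11(2) 0:-13(3) 6:-12(1) 30:-6(1) 36:-3(7) 48:-6(2)
```

```bash
python3 nudge.py '[{}, {"tz": -0.01}, {"tz": -0.03}, {"tz": -0.045}, {}]' 0.08 30; python3 to.py 0.4848 0.1268 0.18
python3 - <<'E'
from h import *
from rig import manip
f=manip.grab_frame("side");c=cloud(f);A=np.array([.4507,.3053])
r=np.hypot(*(c[...,:2]-A).transpose(2,0,1))
q=c[(r>.0155)&(r<.02)&(c[...,2]>.08)&(c[...,2]<.1)];M=np.c_[q[:,:2]-A,np.ones(len(q))];s=np.linalg.lstsq(M,q[:,2],rcond=None)[0];print("A narrow ring plane",len(q),s.round(4))
m=(abs(c[...,2]-.0795)<.004)&(np.hypot(c[...,0]-.485,c[...,1]-.127)<.04);q=c[m];print("st1 rim",len(q),cv2.minEnclosingCircle((q[:,:2]*1e3).astype(np.float32)))
E
```

```text
clock: 33.83
position: [0.4499, 0.3049, 0.1819]
orientation: [3.133, -0.002, 1.754]
force: [-0.9, -0.4, -0.7]
gripper_width: 0.08
gripper_force: 0.0
go [-0.1814  0.0019  0.0015] yaw 1.754 pos [0.4499 0.3049 0.1819] F [-0.9 -0.4 -0.7] w 0.08 gf 0.0 j6 0.21
A narrow ring plane 18 [-0.0096 -0.0445  0.0897]
st1 rim 168 ((484.8294677734375, 125.20692443847656), 33.47983169555664)
```

```bash
python3 nudge.py '[{"tx": -0.04}, {"tx": -0.05, "ty": 0.001}, {"tx": -0.05, "ty": 0.001}, {"tx": -0.041}, {}, {}]'; python3 to.py 0.4848 0.1268 0.08
```

```text
clock: 34.62
position: [0.4818, 0.1263, 0.1766]
orientation: [-3.14, -0.001, 1.753]
force: [0.0, 0.2, -0.0]
gripper_width: 0.0801
gripper_force: 0.0
go [-0.0002  0.0032  0.0966] yaw 1.753 pos [0.4818 0.1263 0.1766] F [ 0.   0.2 -0. ] w 0.0801 gf 0.0 j6 -0.15
```

```bash
python3 nudge.py '[{"ty": 0.003, "tz": 0.03}, {"tz": 0.03}, {"tz": 0.02}, {"tz": 0.016}, {}]'; python3 to.py 0.4848 0.1268 0.08;  python3 nudge.py '[{}, {}, {}, {}, {}]' 0.055 30; python3 nudge.py '[{"tz": -0.02}, {"tz": -0.04}, {"tz": -0.04}, {}]';python3 to.py 0.4478 0.3045 0.18; python3 sl.py | sed -n 1p
```

```text
clock: 35.25
position: [0.4837, 0.1279, 0.0799]
orientation: [-3.138, -0.001, 1.756]
force: [-0.6, -0.3, -0.0]
gripper_width: 0.0801
gripper_force: 0.0
go [-0.0013  0.0009 -0.0001] yaw 1.756 pos [0.4837 0.1279 0.0799] F [-0.6 -0.3 -0. ] w 0.0801 gf 0.0 j6 -0.15
clock: 35.88
position: [0.4854, 0.1273, 0.0822]
orientation: [3.141, -0.001, 1.754]
force: [-3.5, 3.5, 5.8]
gripper_width: 0.0629
gripper_force: 32.9
clock: 36.38
position: [0.4878, 0.1266, 0.1848]
orientation: [3.134, 0.002, 1.754]
force: [-0.0, 0.1, -1.6]
gripper_width: 0.0628
gripper_force: 33.4
go [ 0.1822 -0.007   0.0044] yaw 1.754 pos [0.4878 0.1266 0.1848] F [-0.   0.1 -1.6] w 0.0628 gf 33.4 j6 -0.15
[0.4864 0.1266 0.1828] [ 0.1 -0.2 -1. ]
```

```bash
python3 nudge.py '[{"tx": 0.03, "ty": -0.001}, {"tx": 0.045, "ty": -0.002}, {"tx": 0.045, "ty": -0.002}, {"tx": 0.04, "ty": -0.001}, {"tx": 0.02}, {"tx": 0.003}, {}, {}]'; python3 to.py 0.4478 0.3045 0.13
cat > sp.py <<'E'
from h import *
from rig import manip
f=manip.grab_frame("side");o=manip.get_obs();p=o["position"];c=cloud(f);A=np.array([.4507,.3053])
tz=p[2]-.003
m=(abs(c[...,2]-tz-.003)<.012)&(np.hypot(c[...,0]-p[0],c[...,1]-p[1])<.04)
y=o["orientation"][2];tx=np.array([np.cos(y),np.sin(y)]);ty=np.array([np.sin(y),-np.cos(y)])
q=c[m];d=(q[:,:2]-A)*1e3;E=d@ty;W=d@tx;Z=(q[:,2]-p[2])*1e3
print("TCP rel camera-arbor",((p[:2]-A)@ty*1e3).round(1),((p[:2]-A)@tx*1e3).round(1),p.round(4))
for a in range(-42,46,6):
    k=abs(E-a)<3
    if k.sum(): print(a,k.sum(),"W",np.percentile(W[k],[3,97]).round(),"Z",np.percentile(Z[k],[3,97]).round(),end=" | ")
E
python3 sp.py
```

```text
clock: 37.42
position: [0.4465, 0.3044, 0.1812]
orientation: [-3.141, 0.001, 1.752]
force: [-0.5, -0.2, 0.0]
gripper_width: 0.0625
gripper_force: 33.4
go [-0.0001  0.0013  0.0512] yaw 1.752 pos [0.4465 0.3044 0.1812] F [-0.5 -0.2  0. ] w 0.0625 gf 33.4 j6 0.21
TCP rel camera-arbor -4.2 -0.1 [0.4465 0.3045 0.1813]
-42 22 W [-12.  -4.] Z [-10.   9.] | -36 20 W [-14.  -6.] Z [-11.  11.] | -30 14 W [-20.  -7.] Z [-10.   6.] | -24 12 W [-25. -18.] Z [-11.  -2.] | -18 13 W [-30.  18.] Z [-11.  -2.] | -12 20 W [-33.  26.] Z [-11.  -1.] | -6 17 W [-34.  28.] Z [-10.  -2.] | 0 18 W [-35.  26.] Z [-12.  -2.] | 6 22 W [-34.  26.] Z [-10.  -2.] | 12 19 W [-29.  27.] Z [-11.  -1.] | 18 24 W [-27.  21.] Z [-10.  -1.] | 24 13 W [-12.  20.] Z [-6. -1.] | 30 35 W [-14.  11.] Z [-7. 11.] | 36 4 W [-10.  -7.] Z [-10.  10.] |
```

```bash
python3 nudge.py '[{"tx": 0.002, "ty": 0.0015, "tz": 0.015}, {"tz": 0.02}, {"tz": 0.01}, {"tz": 0.006}, {"tz": 0.006}, {}]'; python3 to.py 0.4478 0.3065 0.1065; python3 sp.py
```

```text
clock: 38.22
position: [0.4472, 0.3078, 0.1241]
orientation: [-3.141, 0.0, 1.754]
force: [0.6, 0.4, -0.3]
gripper_width: 0.0632
gripper_force: 33.4
go [-0.0014  0.0004  0.0176] yaw 1.754 pos [0.4472 0.3078 0.1241] F [ 0.6  0.4 -0.3] w 0.0632 gf 33.4 j6 0.21
TCP rel camera-arbor -2.8 3.1 [0.4474 0.3079 0.1244]
-42 6 W [-9. -1.] Z [-9. 10.] | -36 25 W [-10.  -1.] Z [-11.  12.] | -30 14 W [-17.  -3.] Z [-10.  11.] | -24 13 W [-25.  -6.] Z [-9. -1.] | -18 9 W [-27.  17.] Z [-10.  -2.] | -12 18 W [-31.  24.] Z [-11.  -1.] | -6 20 W [-30.  30.] Z [-9. -1.] | 0 23 W [-32.  30.] Z [-11.  -2.] | 6 20 W [-30.  28.] Z [-10.  -3.] | 12 15 W [-26.  25.] Z [-11.  -2.] | 18 26 W [-25.  25.] Z [-10.  -2.] | 24 16 W [-20.  16.] Z [-7. -2.] | 30 31 W [-10.  13.] Z [-7. 12.] | 36 6 W [-11.  -6.] Z [-4.  7.] |
```

```bash
python3 nudge.py '[{"tz": 0.005}, {"tz": 0.005}, {"tz": 0.003}, {}]'; python3 nudge.py '[{"tz": 0.002}, {}]';  python3 nudge.py '[{"tz": 0.0015}, {}]'
```

```text
clock: 38.78
position: [0.447, 0.3077, 0.111]
orientation: [-3.141, 0.0, 1.754]
force: [0.6, 0.1, -1.9]
gripper_width: 0.0625
gripper_force: 33.4
clock: 39.02
position: [0.4472, 0.3078, 0.1092]
orientation: [-3.141, 0.0, 1.754]
force: [-0.6, -0.3, -1.1]
gripper_width: 0.0629
gripper_force: 33.4
clock: 39.28
position: [0.4472, 0.3078, 0.1077]
orientation: [-3.141, 0.0, 1.754]
force: [0.1, -0.3, -1.0]
gripper_width: 0.0622
gripper_force: 33.4
```

```bash
python3 nudge.py '[{"tz": 0.0015}, {}]'; python3 nudge.py '[{"tz": 0.0015}, {}]';  python3 nudge.py '[{"tz": 0.001}, {}]'
```

```text
clock: 39.52
position: [0.4474, 0.3078, 0.1072]
orientation: [3.141, -0.0, 1.754]
force: [-2.7, -0.3, 6.0]
gripper_width: 0.0628
gripper_force: 33.8
clock: 39.78
position: [0.4474, 0.3079, 0.107]
orientation: [3.14, -0.0, 1.754]
force: [-6.4, -2.6, 16.1]
gripper_width: 0.0627
gripper_force: 34.5
clock: 40.02
position: [0.4474, 0.3079, 0.1069]
orientation: [3.14, -0.0, 1.754]
force: [-6.9, -3.0, 22.4]
gripper_width: 0.0625
gripper_force: 34.9
```

```bash
python3 nudge.py '[{"tz": -0.002}, {}]' 0.063 20; python3 nudge.py '[{}, {}]' 0.0645; python3 nudge.py '[{}, {}, {}]' 0.078; python3 sp.py; python3 nudge.py '[{"tz": -0.01}, {"tz": -0.03}, {"tz": -0.04}, {"tx": -0.03, "tz": -0.04}, {"tx": -0.05}, {"tx": -0.05}, {}]'; python3 sl.py
```

```text
clock: 40.28
position: [0.4475, 0.3079, 0.1071]
orientation: [3.14, -0.0, 1.754]
force: [-2.6, -1.7, 10.3]
gripper_width: 0.0629
gripper_force: 29.4
clock: 40.52
position: [0.4476, 0.308, 0.1066]
orientation: [3.141, -0.0, 1.754]
force: [-1.9, -1.0, 7.8]
gripper_width: 0.0644
gripper_force: 5.3
clock: 40.9
position: [0.4472, 0.3077, 0.1055]
orientation: [-3.141, 0.0, 1.754]
force: [0.4, 0.7, 0.3]
gripper_width: 0.0782
gripper_force: 0.0
TCP rel camera-arbor -3.0 3.0 [0.4472 0.3077 0.1055]
-42 6 W [-9. -4.] Z [-9.  7.] | -30 20 W [-13.  13.] Z [-8.  1.] | -24 15 W [-22.  21.] Z [-9.  0.] | -18 15 W [-26.  26.] Z [-10.   1.] | -12 39 W [-27.  26.] Z [-10.   8.] | -6 33 W [-30.  28.] Z [-10.  10.] | 0 25 W [-30.  30.] Z [-5. 12.] | 6 18 W [-30.  -0.] Z [-9. 10.] | 12 5 W [-27.  -8.] Z [-7. -0.] | 18 11 W [-26.  10.] Z [-8. -0.] | 24 21 W [-21.  22.] Z [-5.  1.] | 30 4 W [-1. 11.] Z [-0. -0.] | 36 1 W [6. 6.] Z [-3. -3.] | clock: 41.82
position: [0.4717, 0.1773, 0.2267]
orientation: [3.14, 0.001, 1.749]
force: [-0.2, 0.1, 0.9]
gripper_width: 0.0775
gripper_force: 0.0
[0.4713 0.1789 0.226
[... 707 characters left out ...]
:-24(6) -12:-26(6) -6:-28(4) 0:-29(5) 6:-28(5) 12:-24(4) 18:-18(3) 24:-12(1)
88 -30:2(3) -24:-3(9) -18:-14(7) -12:-20(5) -6:-19(5) 0:-21(4) 6:-22(3) 12:-17(5) 18:-11(1) 24:-9(1)
92 -24:-5(5) -18:-8(3) -12:-14(4) -6:-19(2) 0:-20(2) 6:-20(2)
96 -30:-6(1) -18:-17(3) -12:-20(4) -6:1(2) 0:-25(2) 6:-23(2) 18:5(2)
100 -30:-3(5) -24:-15(6) -18:-19(9) -12:5(7) -6:-2(4) 0:-29(2) 6:-28(3) 12:-27(3) 18:5(5) 24:-0(4)
104 -30:-4(10) -24:-10(8) -18:-0(8) -12:-7(14) -6:-9(13) 0:-13(9) 6:-28(6) 12:-24(2) 18:-4(4) 24:3(12) 30:6(3)
108 -30:3(1) -24:20(2) -12:-1(6) -6:-12(5) 0:-10(3) 6:-8(3) 18:-27(1) 24:-14(3) 30:-4(1)
112 -12:-3(3) -6:-6(7) 0:-12(4) 6:-8(1)
116 -6:-3(7) 0:-5(7) 6:-2(4)
120 -6:-7(1) 0:0(1)
124
```

```bash
cat > pl.py <<'E'
from h import *
from rig import manip
A=np.array([.4507,.3053])
for n in("side","top"):
    f=manip.grab_frame(n);c=cloud(f);r=np.hypot(c[...,0]-A[0],c[...,1]-A[1])
    for nm,(r0,r1,z0,z1) in dict(Btop=(.0265,.0315,.098,.112),Arim=(.028,.034,.07,.087)).items():
        q=c[(r>r0)&(r<r1)&(c[...,2]>z0)&(c[...,2]<z1)]
        if nm=="Btop" and len(q): # keep top edge only: highest per azimuth
            az=np.degrees(np.arctan2(q[:,1]-A[1],q[:,0]-A[0]))//20;q=np.array([x for a in set(az) for x in q[az==a][np.argsort(-q[az==a][:,2])[:4]]])
        if len(q)<6: print(n,nm,len(q));continue
        M=np.c_[q[:,:2]-A,np.ones(len(q))];s=np.linalg.lstsq(M,q[:,2],rcond=None)[0]
        print(n,nm,len(q),"z",s[2].round(4),"slope deg",np.degrees(s[:2]).round(1),"std mm",(1e3*np.std(M@s-q[:,2])).round(2))
    m=(c[...,2]>.095)&(c[...,2]<.112)&(r<.045);print(n,"circle B",cv2.minEnclosingCircle((c[m][:,:2]*1e3).astype(np.float32)))
E
python3 pl.py
```

```text
side Btop 51 z 0.1046 slope deg [0.7 0.8] std mm 1.37
side Arim 114 z 0.0791 slope deg [-2.2  3.1] std mm 4.72
side circle B ((450.1147155761719, 305.1595764160156), 32.907447814941406)
top Btop 30 z 0.1047 slope deg [-0.6  5.3] std mm 1.36
top Arim 0
top circle B ((449.1340637207031, 318.7004699707031), 28.841365814208984)
```

```bash
python3 -c "
from rig import manip
print(manip.finish_job())"
```

```text
the job is handed in; nothing more can be done
None
```

I handed the job in at about 42 s: both springs are on the arbor, the first turned over and the second dish up. In the last depth reading the top rim sat level at 105 mm, which is right for three alternating springs. The first spring was partly let down by easing the grip, because the fingertips met the rim of the spring below before it was fully seated.

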